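Put the spice jars away in the pop-up caddy

ROBOT

A 6-joint arm with a two-finger parallel gripper is mounted at the origin on a cart in front of the work surface, level with it; the furniture and walls round the work are solid. World frame = base frame: x ahead of the robot, y to its left, z up, the work surface at z = 0. Lengths are in m, angles in rad, forces in N, time in s.
With the tool pointing down it reaches from about 0.35 to 0.925 m from the base axis. Payload 6.4 kg.
Tool frame: the origin (TCP) lies midway between the tips of the shut fingers; the grasp point (between the pads) lies 19 mm behind it; x points along the fingers, z is the direction in which the jaws open and shut, and the axes are right-handed (so a half turn about x gives the same grasp; the last joint's range is limited). The gripper opens to 94 mm and grips with 3 to 60 N. Pads are 16 mm wide; open, the fingers measure 119 mm over their backs; the gripper's body (75 mm by 177 mm) begins 78 mm behind the grasp point.
Start: joints at [-1.37, 0.245, 1.558, -0, 1.339, -0.174], TCP at [0.238, -0.605, 0.205] pointing down, gripper open.
Joint ranges: [-3.13, 3.13], [-1.02, 2.26], [0.13, 2.54], [-0.95, 4.09], [0.21, 2.88], [-2.74, 2.74]. Speed limits (rad/s): [2.57, 2.57, 3.14, 3.14, 3.14, 3.14].

INTERFACE

Orientations are given as a unit quaternion [w, x, y, z].
In Python, from rig import manip gives the robot as it stands. The module is installed in compiled form; this text tells all that it offers.
- The arm moves only by the shell command python3 -m jog 'ROWS' [OPENING] [FORCE]. ROWS is text: rows parted by semicolons, each of 4 numbers parted by spaces: the shift along the tool's x, y, z in units of 0.04 m (1.0 is 0.04 m), then the turn about the tool's x in units of 6 degrees (1.0 is 6 degrees). In form: tx ty tz turn; .... A call has 1 to 12 rows; each row shifts and turns the commanded pose from where the row before left it, along the tool's axes as they then stand; what a row does not reach is not made up. A row lasts 1/10 s, in which the tool goes at most 50 mm and 8.59 degrees, less where a joint would pass 70% of its speed; a pose out of reach is approached as far as the arm can. A call with a number of a shift or a turn outside -1 to 1 is refused whole. A call with a gripper value outside its range is refused whole. OPENING is the gripper's target within -1 to 1 (fully open at 1, half-way at 0, shut at -1), set as the call begins (- or left out, the last holds). The fingers move at their own pace and stop on an object; FORCE is the grip in N (left out, the last holds). Time passes only in rows, so rows that do not move let the fingers close. It gives the time, the measured TCP pose, the force and the opening at its end, in the units of the state.
- manip.state(): the state, without advancing time (a new reading comes with each control period).
- manip.camera(name): name is "scene" or "top" or "wrist"; returns a dict with "color" (480x640x3 uint8, red, green, blue), "fx", "fy", "cx", "cy" (pixels), "extrinsics" (4x4, takes a point from world to camera coordinates). Camera axes: x right, y down, z forward; pixel columns grow to the right and rows downward; lengths in m; the calibration is good to about 2 mm. A picture is of the moment at which its call begins. There is no depth.
- manip.close_job(): hands the job in, once; it reports no verdict.
The state is a dict: "time": time; "joint_positions": joint angles; "dq": joint speeds; "effort": joint torques, N m; "tcp_pos": TCP position; "tcp_rot": TCP orientation; "contact_force": force on the tool from outside, world axes, zero at the start; "ft_torque": the same for the moment, N m; "width": finger opening in m.
Only numpy, scipy, OpenCV 4.12 (cv2) and the standard library are available. Lean on these libraries where they do the work, as an engineer would, in place of code of your own. Each camera call takes 0.05 s, during which the arm holds its last target. There are 200 camera calls.

TASK

Put the three or four spice jars that stand about round the lime (not the tidy row by the window at the far right) away in the timber spice caddy: press its release button so that the lid pops up, guide the lid by hand all the way back to its stop without letting it slam, and stand each of those jars upright in an empty cell of its own. Then bring the lid down gently without dropping it and press it shut until it latches; what already stands in the caddy stays in it upright, and the other things on the worktop are left alone.

Things in the scene. Friction and masses are not known exactly. Their poses are not given: they have to be found in the camera images.
- caddy: Spice caddy, light timber, fixed: box 144 x 212 mm, 60 mm high, darker hooded lid (top at 119 mm) hinged at the back. Origin: under the middle of the cell block, on the worktop; x from front to hinge, y along it, z up. Six cells, 2 (x) by 3 (y), 58 x 64 mm clear, dividers up to 56 mm, walls to 60. Front face at x = -78.5 mm; a 42 mm wide, 45 mm high button ledge at its right reaches x = -124.5
- caddy_lid (a joint): Lid angle, rad: 0 shut and latched, stop at 1.85, leaning back. Turns about the caddy's y at point lid_hinge; 0.25 kg. Cannot be lifted while latched; once released a spring pin pops it to 0.31 and holds it there. Let go, it falls onto the pin from below 1.0, back to the stop from above 1.15. To latch, push the tab down with about 10 N past 0 (gives to -0.02); the catch then holds it at 0 to 0.01
- release_button (a joint): Travel of the release button downwards, m: 0 up, 0.007 fully down. The catch lets go at 0.004 to 0.005. About 2 N to start, 5 N fully down; springs back. It also dips while the lid snaps shut.
- button_top (a point): Centre of the top of the release button, a steel disc 26 mm across, 55 mm above the worktop, pressed straight down.
- lid_hinge (a point): Middle of the lid's hinge line, 60 mm above the worktop, at x = +70.5 mm in the caddy's frame.
- lid_tab (a point): Grip point of the thumb tab at the front middle of the lid: steel tongue 30 mm wide (y), 8 mm thick, 36 mm long. The point is mid-tongue, 19 mm from the lid's front face, 168 mm before the hinge line, 8 mm above the rim plane. Moves with the lid, its axes turn with it (x to the hinge, y along the hinge). 68 mm above the worktop when shut. Pinch it by its side edges (along y) to swing the lid
- cell_1 (a point): Centre of the floor of cell 1 (front row, left (+y) seen from the front), 6 mm above the worktop.
- cell_2 (a point): Centre of the floor of cell 2 (front row, middle seen from the front), 6 mm above the worktop.
- cell_3 (a point): Centre of the floor of cell 3 (front row, right (-y) seen from the front), 6 mm above the worktop.
- cell_4 (a point): Centre of the floor of cell 4 (back row, left (+y) seen from the front), 6 mm above the worktop.
- cell_5 (a point): Centre of the floor of cell 5 (back row, middle seen from the front), 6 mm above the worktop.
- cell_6 (a point): Centre of the floor of cell 6 (back row, right (-y) seen from the front), 6 mm above the worktop.
- jar_a: A spice jar standing on the worktop, to be put away: round, 42 mm across, 96 mm high, yellow cap 41 mm across from 76 mm up; about 0.2 kg, low in its thick glass foot. Origin: centre of its foot, z up. May be absent.
- jar_b: A spice jar standing on the worktop, to be put away: round, 42 mm across, 96 mm high, yellow cap 41 mm across from 76 mm up; about 0.2 kg, low in its thick glass foot. Origin: centre of its foot, z up. May be absent.
- jar_c: A spice jar standing on the worktop, to be put away: round, 42 mm across, 96 mm high, yellow cap 41 mm across from 76 mm up; about 0.2 kg, low in its thick glass foot. Origin: centre of its foot, z up. May be absent.
- jar_d: A spice jar standing on the worktop, to be put away: round, 42 mm across, 96 mm high, yellow cap 41 mm across from 76 mm up; about 0.2 kg, low in its thick glass foot. Origin: centre of its foot, z up. May be absent.
- in_salt: A salt shaker, 44 mm across and 90 mm high with a grey domed top, that already stands in a cell and stays in the caddy. Origin: centre of its foot. May be absent.
- in_jar: A spice jar, 42 mm across and 96 mm high, that already stands in a cell and stays in the caddy. Origin: centre of its foot. May be absent.
- lime: A lime, 60 x 48 x 48 mm, lying among the jars; to be left alone. Origin: centre of its underside.
- garlic_bulb: A garlic bulb, 60 mm, 58 mm high; to be left alone. Origin: centre of its underside.
- timer: A kitchen timer, 65 mm across, 48 mm high; to be left alone. Origin: centre of its underside.
- mug: A patterned mug, 79 mm across, 98 mm high; to be left alone. Origin: centre of its underside.
- lemon: A lemon, 78 x 55 x 56 mm; to be left alone. Origin: centre of its underside.
Mind the look-alikes: they are no part of the job. Leave any blue look-alike of the jar_d alone.

How it is judged:
By the outcome, as a careful person would: the job done as asked, in the order asked, and still so for the second after the job is handed in, with the robot touching nothing.
Of in_salt, in_jar only 1 to 2 are there at a start; the rules pass over those that are not, and their reading is None.
Of jar_a, jar_b, jar_c, jar_d only 3 to 4 are there at a start; the rules pass over those that are not, and their reading is None.
At some moment in a run one of jar_a, jar_b, jar_c, jar_d may be knocked a few centimetres aside while the robot is not near it.
It also fails if it takes over 210 s, if anything falls off the work surface, if the arm or the gripper's body presses on something with over 40 N, if the wrist force passes 120 N, or if a joint passes its speed limit or range.

## Working session

There is one attempt and no reset: what is moved stays moved. The work goes in short steps, Python scripts to look and compute and a shell command to move; the robot and the scene stay as the last step left them, time stands still between calls to the robot, and variables do not carry over. Pictures are saved under pics/ and viewed, about 12 in all and at most 16, crops included, and the job is handed in when it is done.

```bash
mkdir -p pics; ls
python3 - <<'E'
from rig import manip
import cv2
print({k:v for k,v in manip.state().items() if k in('time','tcp_pos','tcp_rot','contact_force','width')})
for n in('scene','top'):
    c=manip.camera(n); cv2.imwrite(f'pics/{n}0.png',c['color'][:,:,::-1])
    print(n,c['fx'],c['fy'],c['cx'],c['cy'],c['extrinsics'])
E
```

```text
pics
{'time': 0.0, 'tcp_pos': array([ 0.23784053, -0.60426864,  0.20435893]), 'tcp_rot': array([ 0.5839094 ,  0.3985516 ,  0.58489229, -0.39762726]), 'contact_force': array([-0.34626077, -0.21476398,  0.62690005]), 'width': 0.09330847395831228}
scene 439.4682502490418 439.4682502490418 320.80842574212096 237.11269788817765 [[-0.50978857 -0.8602038   0.01284663  0.19752352]
 [-0.54096965  0.3089161  -0.78225487  0.37018537]
 [ 0.66893008 -0.40573423 -0.62282605  0.99282154]
 [ 0.          0.          0.          1.        ]]
top 569.0337933698672 569.0337933698672 309.6736279199499 240.99663734306588 [[-0.00871251 -0.99993721 -0.00704729 -0.07280829]
 [-0.98607988  0.00976159 -0.1659855   0.51205547]
 [ 0.16604387  0.00550304 -0.98610301  1.33717342]
 [ 0.          0.          0.          1.        ]]
```

View pics/top0.png

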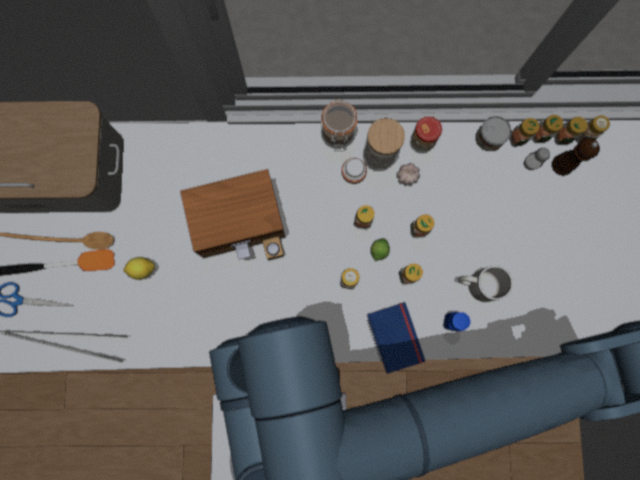

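View pics/scene0.png

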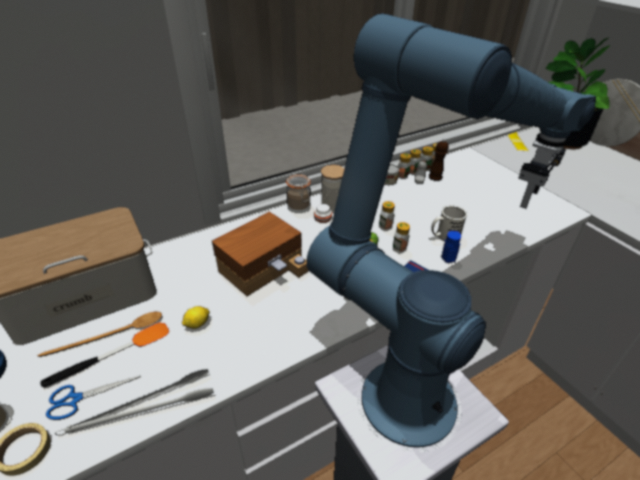

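The top view shows four yellow-capped jars at (366,215), (424,224), (413,272) and (350,278), with the lime at (380,248). The caddy is around (235,210), its tab at (244,250) and its button at (273,249). The blue look-alike is at (458,321).

```bash
cat > h.py <<'E'
import numpy as np, cv2
from rig import manip
from scipy.spatial.transform import Rotation as R
def cam(n):
    c=manip.camera(n); return c
def ray(c,u,v,z):
    E=c['extrinsics']; Rm=E[:3,:3]; o=-Rm.T@E[:3,3]
    d=Rm.T@np.array([(u-c['cx'])/c['fx'],(v-c['cy'])/c['fy'],1])
    return o+d*(z-o[2])/d[2]
def proj(c,p):
    q=c['extrinsics'][:3,:3]@np.asarray(p,float)+c['extrinsics'][:3,3]
    return c['fx']*q[0]/q[2]+c['cx'],c['fy']*q[1]/q[2]+c['cy']
def blobs(img,lo,hi,amin=20):
    m=cv2.inRange(cv2.cvtColor(img,cv2.COLOR_RGB2HSV),np.array(lo),np.array(hi))
    n,_,s,ce=cv2.connectedComponentsWithStats(m)
    return [(ce[i].round(1),s[i]) for i in range(1,n) if s[i][4]>=amin]
def save(img,name,box=None,k=1):
    if box: img=img[box[1]:box[3],box[0]:box[2]]
    cv2.imwrite('pics/'+name+'.png',cv2.resize(img[:,:,::-1],None,fx=k,fy=k,interpolation=cv2.INTER_CUBIC))
def rot():
    w,x,y,z=manip.state()['tcp_rot']; return R.from_quat([x,y,z,w]).as_matrix()
def plan(p,yawz=None):
    """shift in tool units from current tcp to world p (TCP); turn (units) to bring tool z to heading yawz (rad, mod pi)"""
    s=manip.state(); M=rot(); d=M.T@(np.asarray(p)-s['tcp_pos'])/0.04
    print('t',round(s['time'],2),'tcp',s['tcp_pos'].round(4),'toolx',M[:,0].round(3),'toolz',M[:,2].round(3),'f',s['contact_force'].round(1),'w',round(s['width'],4),'q',s['joint_positions'].round(2))
    print('units',d.round(2))
    if yawz is not None:
        a=np.arctan2(M[1,2],M[0,2]); e=(yawz-a+np.pi/2)%np.pi-np.pi/2
        print('turn units (about tool x down => minus)',round(-np.degrees(e)/6,2))
E
python3 - <<'E'
from h import *
c=cam('top'); im=c['color']
save(im,'crop1',(170,160,450,300),2.8)
for ce,s in blobs(im,(18,120,90),(34,255,255),12): print('yel',ce,s,ray(c,*ce,.096).round(4))
for ce,s in blobs(im,(36,100,30),(75,255,255),12): print('grn',ce,s,ray(c,*ce,.03).round(4))
plan((0.5,0.2,0.3))
E
```

```text
yel [554.4 123. ] [546 115  17  16 155] [ 0.7844 -0.6692  0.096 ]
yel [578.7 124.6] [570 117  18  16 186] [ 0.7797 -0.7271  0.096 ]
yel [599.  125.1] [593 117  16  14  61] [ 0.7779 -0.7756  0.096 ]
yel [530.  126.1] [522 119  18  15 174] [ 0.7772 -0.6101  0.096 ]
yel [365.2 214.3] [357 206  17  17 206] [ 0.5646 -0.2087  0.096 ]
yel [425.  222.8] [417 215  17  17 193] [ 0.5428 -0.3479  0.096 ]
yel [138.7 267.6] [124 258  30  21 446] [0.4438 0.3187 0.096 ]
yel [412.9 272.3] [405 264  17  17 206] [ 0.4268 -0.3152  0.096 ]
yel [349.5 278. ] [342 269  17  17 109] [ 0.415  -0.1688  0.096 ]
grn [552.8 119.8] [550 118   7   6  20] [ 0.8183 -0.6953  0.03  ]
grn [532.3 122.8] [530 121   5   5  12] [ 0.8109 -0.643   0.03  ]
grn [576.3 125.6] [575 124   4   4  12] [ 0.8022 -0.7532  0.03  ]
grn [423.3 223.8] [421 220   7   7  21] [ 0.5535 -0.3569  0.03  ]
grn [379.8 249.1] [371 240  18  20 268] [ 0.4917 -0.2484  0.03  ]
grn [411.2 269.2] [409 267   6   6  16] [ 0.4417 -0.323   0.03  ]
t 0.15 tcp [ 0.2379 -0.6044  0.2046] toolx [-0.     0.001 -1.   ] toolz [ 0.366 -0.931 -0.001] f [ 0.4 -0.2 -0. ] w 0.0938 q [-1.37  0.25  1.56 -0.    1.34 -0.17]
units [ -2.36  13.46 -16.32]
```

View pics/crop1.png

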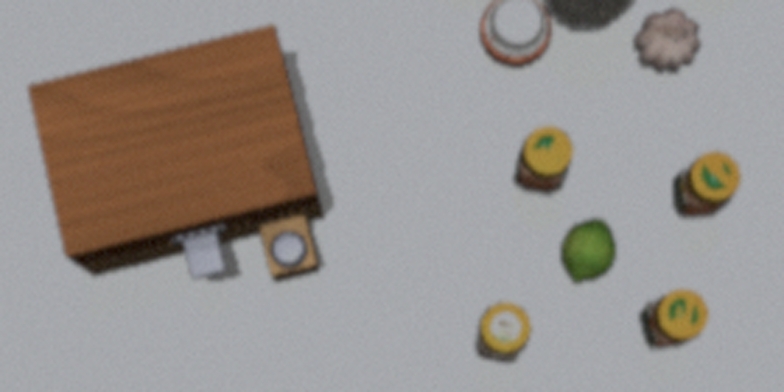

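Run:
```python
from h import *
c=cam('top')
P={k:ray(c,170+u/2.8,160+v/2.8,z) for k,(u,v,z) in dict(BL=(30,86,.119),BR=(273,27,.119),FR=(316,195,.119),FL=(68,255,.119),btn=(289,248,.055),tab=(204,257,.072)).items()}
for k in P: print(k,P[k].round(4))
for a,b in(('BL','BR'),('BR','FR'),('FR','FL'),('FL','BL')): 
    d=P[b]-P[a]; print(a,b,np.linalg.norm(d).round(4),np.degrees(np.arctan2(d[1],d[0])).round(1))
b=sum(P[k] for k in('BL','BR','FR','FL'))/4
print('lidc',b)
```

```text
BL [0.6201 0.221  0.119 ]
BR [0.6687 0.0192 0.119 ]
FR [ 0.5255 -0.0166  0.119 ]
FL [0.4777 0.1859 0.119 ]
btn [0.4917 0.01   0.055 ]
tab [0.4821 0.0806 0.072 ]
BL BR 0.2076 -76.5
BR FR 0.1476 -166.0
FR FL 0.208 103.3
FL BL 0.1466 13.9
lidc [0.57301611 0.10235295 0.119     ]
```

```bash
python3 -m jog '0 0 0 0.65;0 0 0 0.65;0 .35 -.5 0;0 .7 -.96 0;0 .7 -.96 0;0 .7 -.96 0;0 .7 -.96 0;0 .7 -.96 0;0 .7 -.96 0;0 .7 -.96 0;0 .7 -.96 0;0 .7 -.96 0' -1 20; python3 -m jog '0 .7 -.96 0;0 .7 -.96 0;0 .7 -.96 0;0 .7 -.96 0;0 .35 -.5 0;0 0 0 0;0 0 0 0'
cat > caddy.py <<'E'
from h import *
YAW=np.radians(13.7); O=np.array([.577,.1035,0])
def W(x,y,z): return O+np.array([x*np.cos(YAW)-y*np.sin(YAW),x*np.sin(YAW)+y*np.cos(YAW),z])
def local(p):
    d=np.asarray(p)-O; c,s=np.cos(YAW),np.sin(YAW); return np.array([c*d[0]+s*d[1],-s*d[0]+c*d[1],d[2]])
def tab(th,r=.172,h=.008): return W(.0705-r*np.cos(th)+h*np.sin(th),0,.06+r*np.sin(th)+h*np.cos(th))
E
python3 - <<'E'
from caddy import *
print(local([.4917,.010,.055])); plan((0.4917-.003,0.009,.075),YAW-np.pi/2)
E
```

```text
time: 1.4
tcp_pos: [0.4103, -0.1849, 0.2055]
tcp_rot: [0.556, 0.437, 0.556, -0.437]
contact_force: [1.6, -0.3, -0.3]
width: 0.0015
time: 2.1
tcp_pos: [0.4911, 0.0117, 0.2052]
tcp_rot: [0.556, 0.436, 0.556, -0.437]
contact_force: [1.3, 0.2, 0.1]
width: 0.0004
[-0.10501751 -0.07063755  0.055     ]
t 2.1 tcp [0.4911 0.0117 0.2052] toolx [-0.001 -0.    -1.   ] toolz [ 0.237 -0.971  0.   ] f [1.3 0.2 0.1] w 0.0004 q [-0.21 -0.14  1.95 -0.    1.32  1.12]
units [ 3.26 -0.07  0.05]
turn units (about tool x down => minus) 0.01
```

```bash
python3 -m jog '.5 -.07 .05 0;.9 0 0 0;.9 0 0 0;.7 0 0 0;.4 0 0 0;.2 0 0 0;0 0 0 0'; python3 -m jog '.08 0 0 0;.06 0 0 0;.06 0 0 0;.05 0 0 0;.05 0 0 0;.04 0 0 0;0 0 0 0;0 0 0 0'
```

```text
time: 2.8
tcp_pos: [0.4883, 0.0081, 0.0607]
tcp_rot: [0.555, 0.437, 0.556, -0.438]
contact_force: [0.4, -0.1, -0.1]
width: 0.0004
time: 3.6
tcp_pos: [0.4899, 0.0089, 0.0484]
tcp_rot: [0.557, 0.437, 0.555, -0.437]
contact_force: [0.8, -2.2, 4.4]
width: -0.0001
```

```bash
python3 -m jog '-.5 0 0 0;-.8 0 0 0;-.8 0 0 0;-.9 0 0 0;0 0 0 0' .25 15
python3 - <<'E'
from caddy import *
c=cam('top'); save(c['color'],'pop',(170,150,330,300),3)
for r in(.168,.172): print(tab(.31,r)); 
p=tab(.31); p[2]-=.013; plan(p,YAW-np.pi/2)
print(proj(c,tab(.31,.186)),proj(c,tab(0.0,.186)))
E
```

```text
time: 4.1
tcp_pos: [0.4917, 0.0089, 0.1724]
tcp_rot: [0.558, 0.438, 0.554, -0.435]
contact_force: [-0.5, 0.4, 1.4]
width: 0.0371
[0.49242512 0.08288287 0.11886852]
[0.48872417 0.08198067 0.12008875]
t 4.15 tcp [0.4901 0.0092 0.1696] toolx [ 0.004 -0.    -1.   ] toolz [ 0.237 -0.972  0.001] f [ 0.2 -0.7  0.2] w 0.0407 q [-0.21 -0.1   1.99  0.    1.25  1.12]
units [ 1.56  0.39 -1.78]
turn units (about tool x down => minus) -0.0
(np.float64(240.78669887671924), np.float64(251.1264241303179)) (np.float64(244.87210386319134), np.float64(259.2347532599165))
```

View pics/pop.png

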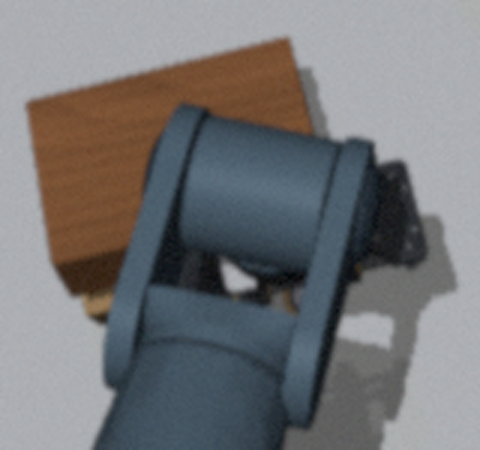

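The lid has popped: light timber shows under its front-left corner at (97,303) in the crop. The arm hides the tab, so next I move over it.

```bash
python3 -m jog '-.1 .2 -.4 0;0 .2 -.8 0;0 0 -.58 0;0 0 0 0;0 0 0 0' .28 15
python3 - <<'E'
from caddy import *
c=cam('wrist'); save(c['color'],'w1')
p=tab(.31); print(proj(c,p),proj(c,manip.state()['tcp_pos'])); 
p[2]-=.013; plan(p,YAW-np.pi/2)
E
```

```text
time: 4.65
tcp_pos: [0.4867, 0.0822, 0.1701]
tcp_rot: [0.555, 0.436, 0.557, -0.437]
contact_force: [0.7, -0.2, 0.4]
width: 0.0604
(np.float64(322.3535687190042), np.float64(258.3287172931852)) (np.float64(322.1681377269576), np.float64(291.89780178880216))
t 4.7 tcp [0.4871 0.0817 0.1705] toolx [-0.003 -0.    -1.   ] toolz [ 0.236 -0.972 -0.001] f [-0.5 -0.1  0.2] w 0.0601 q [-0.06 -0.09  1.98 -0.    1.25  1.27]
units [1.58 0.05 0.  ]
turn units (about tool x down => minus) -0.01
```

View pics/w1.png

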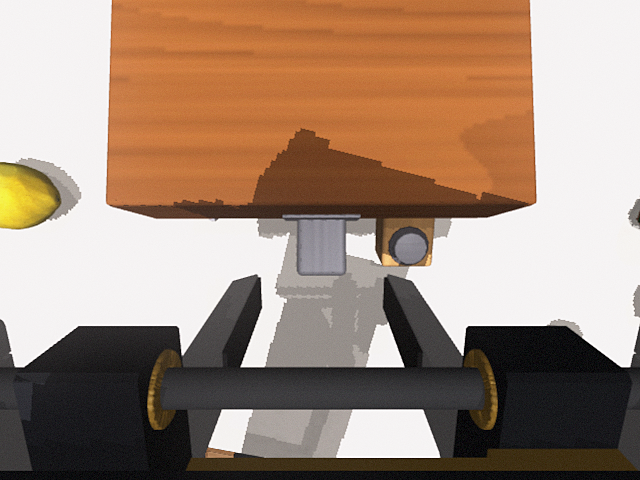

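The wrist view shows the popped tab at columns 297–346, rows 217–275. It is centred at 321.5, within 1 px of the prediction at 322.

```bash
python3 -m jog '.4 .05 0 0;.5 0 0 0;.4 0 0 0;.28 0 0 0;0 0 0 0' .28 15; python3 -m jog '0 0 0 0;0 0 0 0;0 0 0 0;0 0 0 0;0 0 0 0;0 0 0 0' -.6 15
python3 - <<'E'
from caddy import *
plan(manip.state()['tcp_pos'],YAW-np.pi/2); print(local(manip.state()['tcp_pos']),local(tab(.31)))
prev=tab(.31)
for i in range(1,29):
    th=.31+i*.055; p=tab(th); d=local(p)-local(prev); prev=p; print(i,round(th,3),'tx %.2f ty %.2f'%(-d[2]/.04,d[0]/.04),local(p).round(3))
E
```

```text
time: 5.2
tcp_pos: [0.4885, 0.0819, 0.1067]
tcp_rot: [0.555, 0.436, 0.557, -0.438]
contact_force: [-0.1, 0.2, -0.3]
width: 0.06
time: 5.8
tcp_pos: [0.4899, 0.0834, 0.1089]
tcp_rot: [0.556, 0.438, 0.556, -0.436]
contact_force: [-0.0, 5.1, 0.6]
width: 0.0297
t 5.8 tcp [0.4899 0.0834 0.1089] toolx [ 0.     0.002 -1.   ] toolz [ 0.236 -0.972 -0.002] f [-0.   5.1  0.6] w 0.0297 q [-0.06 -0.    2.02  0.    1.13  1.27]
units [0. 0. 0.]
turn units (about tool x down => minus) -0.01
[-0.08941939  0.00113644  0.10894808] [-9.08609049e-02  6.93889390e-18  1.20088754e-01]
1 0.365 tx -0.22 ty 0.09 [-0.087  0.     0.129]
2 0.42 tx -0.21 ty 0.10 [-0.083  0.     0.137]
3 0.475 tx -0.21 ty 0.11 [-0.079  0.     0.146]
4 0.53 tx -0.20 ty 0.12 [-0.074  0.     0.154]
5 0.585 tx -0.19 ty 0.13 [-0.068 -0.     0.162]
6 0.64 tx -0.19 ty 0.14 [-0.063  0.     0.169]
7 0.695 tx -0.18 ty 0.16 [-0.056  0.     0.176]
8 0.75 tx -0.17 ty 0.16 [-0.05   0.     0.183]
9 0.805 tx -0.16 ty 0.17 [-0.043  0.     0.19 ]
10 0.86 tx -0.15 ty 0.18 [-0.036  0.     0.196]
11 0.915 tx -0.14 ty 0.19 [-0.028  0.     0.201]
12 0.97 tx -0.13 ty 0.20 [-0.02   0.     0.206]
13 1.025 tx -0.12 ty 0.20 [-0.012 -0.     0.211]
14 1.08 tx -0.11 ty 0.21 [-0.004 -0.     0.215]
15 1.135 tx -0.10 ty 0.22 [ 0.005 -0.     0.219]
16 1.19 tx -0.08 ty 0.22 [ 0.014 -0.     0.223]
17 1.245 tx -0.07 ty 0.23 [ 0.023 -0.     0.226]
18 1.3 tx -0.06 ty 0.23 [0.032 0.    0.228]
19 1.355 tx -0.05 ty 0.23 [ 0.041 -0.     0.23 ]
20 1.41 tx -0.03 ty 0.23 [0.051 0.    0.231]
21 1.465 tx -0.02 ty 0.24 [0.06  0.    0.232]
22 1.52 tx -0.01 ty 0.24 [0.07  0.    0.232]
23 1.575 tx 0.01 ty 0.24 [ 0.079 -0.     0.232]
24 1.63 tx 0.02 ty 0.24 [ 0.089 -0.     0.231]
25 1.685 tx 0.03 ty 0.23 [0.098 0.    0.23 ]
26 1.74 tx 0.04 ty 0.23 [ 0.107 -0.     0.228]
27 1.795 tx 0.06 ty 0.23 [ 0.117 -0.     0.226]
28 1.85 tx 0.07 ty 0.23 [0.126 0.    0.223]
```

```bash
python3 -m jog '-.22 .09 0 0;-.21 .1 0 0;-.21 .11 0 0;-.2 .12 0 0;-.19 .13 0 0;-.19 .14 0 0;-.18 .16 0 0;-.17 .16 0 0;-.16 .17 0 0;-.15 .18 0 0' ; python3 -m jog '-.14 .19 0 0;-.13 .2 0 0;-.12 .2 0 0;-.11 .21 0 0;-.1 .22 0 0;-.08 .22 0 0;-.07 .23 0 0;-.06 .23 0 0;0 0 0 0'
python3 - <<'E'
from caddy import *
s=manip.state();p=local(s['tcp_pos']);print(p, local(tab(1.3))-[0,0,.013],s['contact_force'],s['width'])
E
```

```text
time: 6.8
tcp_pos: [0.5418, 0.0963, 0.1837]
tcp_rot: [0.555, 0.437, 0.557, -0.437]
contact_force: [-1.6, 4.6, -1.3]
width: 0.0298
time: 7.7
tcp_pos: [0.609, 0.1129, 0.217]
tcp_rot: [0.555, 0.437, 0.557, -0.436]
contact_force: [-2.4, 5.8, 2.1]
width: 0.0298
[0.03336313 0.00157207 0.21695833] [0.03219867 0.         0.214872  ] [-2.39946911  5.768427    2.05190998] 0.029751182559743336
```

```bash
python3 -m jog '-.05 .23 0 0;-.03 .23 0 0;-.02 .24 0 0;-.01 .24 0 0;.01 .24 0 0;.02 .24 0 0;.03 .23 0 0;.02 .12 0 0;.02 .12 0 0;.03 .12 0 0'; python3 -m jog '.03 .12 0 0;.03 .1 0 0;.03 .08 0 0;.03 .06 0 0;0 0 0 0;0 0 0 0'
python3 - <<'E'
from caddy import *
s=manip.state();p=local(s['tcp_pos']);print(p, local(tab(1.85))-[0,0,.013],s['contact_force'],s['width'])
E
```

```text
time: 8.7
tcp_pos: [0.6875, 0.1323, 0.2173]
tcp_rot: [0.556, 0.438, 0.556, -0.436]
contact_force: [-0.0, 7.3, 4.1]
width: 0.03
time: 9.3
tcp_pos: [0.7019, 0.1359, 0.213]
tcp_rot: [0.557, 0.438, 0.556, -0.435]
contact_force: [0.2, 7.7, 4.4]
width: 0.0298
[0.12902659 0.00188121 0.21304577] [1.25591724e-01 3.46944695e-18 2.10134613e-01] [0.17620125 7.65483028 4.41982167] 0.029813629790848978
```

```bash
python3 -m jog '.04 .06 0 0;.04 .06 0 0;.03 .06 0 0;0 0 0 0;0 0 0 0'
python3 - <<'E'
from caddy import *
s=manip.state();p=local(s['tcp_pos']);print(p, local(tab(1.85))-[0,0,.013],s['contact_force'],s['width'])
E
```

```text
time: 9.8
tcp_pos: [0.707, 0.1372, 0.211]
tcp_rot: [0.556, 0.437, 0.557, -0.436]
contact_force: [-11.4, 4.4, 15.0]
width: 0.0298
[0.13427543 0.00191795 0.21102612] [1.25591724e-01 3.46944695e-18 2.10134613e-01] [-11.37330128   4.37164785  15.00645409] 0.029762148148269437
```

```bash
python3 -m jog '0 -.04 0 0;0 0 0 0;0 0 0 0;-.3 0 0 0;-.7 0 0 0;-.9 0 0 0;-.5 -.5 0 0;0 -1 0 0;0 -1 .4 0;0 -.9 .9 0;0 -.5 1 0;0 0 1 0' .28
python3 -m jog '0 -.5 1 0;0 -.6 1 0;0 -.6 1 0;0 -.6 1 0;0 -.3 1 0;0 0 .9 0;0 0 0.3 0;0 0 0 0'
python3 - <<'E'
from caddy import *
c=cam('top'); im=c['color']; save(im,'open',(150,130,480,300),2.4)
for ce,s in blobs(im,(18,120,90),(34,255,255),12): print('yel',ce,s,ray(c,*ce,.096).round(4))
for i,(x,y) in enumerate([(a,b) for a in(-.0315,.0315) for b in(.069,0,-.069)]): print(i+1,W(x,y,.006).round(4),np.round([((u-150)*2.4,(v-130)*2.4) for u,v in[proj(c,W(x,y,.006))]]))
plan(W(0,0,.1))
E
```

```text
time: 11.0
tcp_pos: [0.585, -0.0306, 0.3038]
tcp_rot: [0.557, 0.437, 0.555, -0.437]
contact_force: [0.8, 0.5, 1.3]
width: 0.0602
time: 11.8
tcp_pos: [0.5439, -0.2959, 0.3023]
tcp_rot: [0.555, 0.437, 0.556, -0.437]
contact_force: [0.9, 0.5, -0.5]
width: 0.0603
yel [554.3 123.1] [546 115  17  16 172] [ 0.7842 -0.6689  0.096 ]
yel [599.3 124.2] [593 116  16  16  78] [ 0.7801 -0.7765  0.096 ]
yel [530.  126.1] [522 119  18  15 190] [ 0.7772 -0.6101  0.096 ]
yel [578.5 124.8] [570 118  18  15 193] [ 0.7792 -0.7265  0.096 ]
yel [200.9 204.2] [192 196  19  17 146] [0.5929 0.1779 0.096 ]
yel [363.4 212.9] [357 206  16  16 138] [ 0.568  -0.2046  0.096 ]
yel [138.8 267.7] [124 258  30  21 451] [0.4436 0.3184 0.096 ]
yel [414.3 273.4] [406 264  16  18 162] [ 0.4243 -0.3183  0.096 ]
1 [0.5301 0.1631 0.006 ] [[152. 257.]]
2 [0.5464 0.096  0.006 ] [[217. 241.]]
3 [0.5627 0.029  0.006 ] [[281. 225.]]
4 [0.5913 0.178  0.006 ] [[139. 199.]]
5 [0.6076 0.111  0.006 ] [[203. 183.]]
6 [0.6239 0.0439 0.006 ] [[267. 168.]]
t 11.85 tcp [ 0.544  -0.2946  0.3023] toolx [-0.     0.001 -1.   ] toolz [ 0.236 -0.972 -0.001] f [ 0.4 -0.4 -0.1] w 0.0602 q [-0.68  0.11  1.54  0.    1.5   0.65]
units [ 5.06  3.15 -9.47]
```

View pics/open.png

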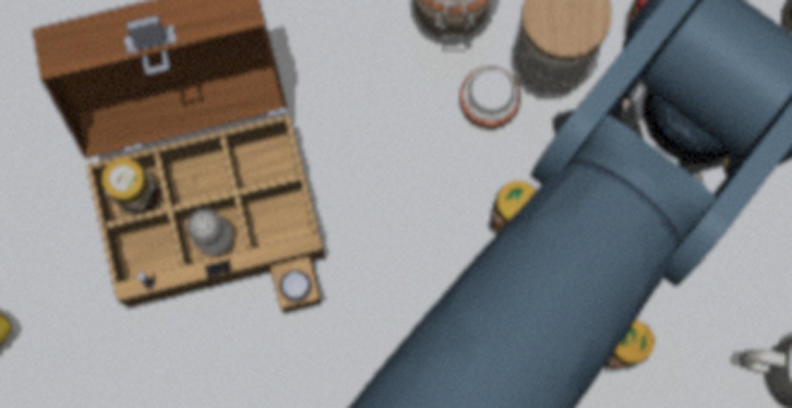

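Viewing the open caddy: a jar stands in cell 4 (125,180) and the salt in cell 2 (210,232), so cells 1, 3, 5 and 6 are empty. The lid rests at its stop. Now the first jar.

```bash
cat >> caddy.py <<'E'
CELL={i+1:W(x,y,.006) for i,(x,y) in enumerate([(a,b) for a in(-.0315,.0315) for b in(.069,0,-.069)])}
def jars(n='wrist'):
    c=cam(n)
    for ce,s in blobs(c['color'],(18,120,90),(34,255,255),150 if n=='wrist' else 40):
        b=(s[0]+s[2]/2-.5,s[1]+s[3]/2-.5); print('yel',ce,s,'bbox',ray(c,*b,.096).round(4))
    return c
E
python3 -m jog '.4 .2 -.4 0;.6 .4 -.8 0;.7 .4 -.77 0;.6 0 0 0;.25 0 0 0;0 0 0 0' .5 20
python3 - <<'E'
from caddy import *
c=jars(); plan((.5646,-.2087,.06),YAW-np.pi/2); save(c['color'],'w2')
E
```

```text
time: 12.45
tcp_pos: [0.5635, -0.2072, 0.1991]
tcp_rot: [0.555, 0.436, 0.557, -0.437]
contact_force: [-0.5, -0.0, 1.3]
width: 0.0707
yel [325.7 235.2] [ 299  208   54   53 1956] bbox [ 0.5687 -0.2089  0.096 ]
yel [491.2 302.3] [ 465  279   52   49 1635] bbox [ 0.5456 -0.3471  0.096 ]
yel [521.3 404.2] [513 381  13  48 166] bbox [ 0.4646 -0.4018  0.096 ]
yel [122.7 408.8] [119 391  11  38 166] bbox [ 0.3804 -0.0803  0.096 ]
yel [408.6 422.7] [385 409  48  29 946] bbox [ 0.4249 -0.3172  0.096 ]
t 12.5 tcp [ 0.5642 -0.2082  0.2007] toolx [-0. -0. -1.] toolz [ 0.237 -0.972  0.   ] f [ 0.1 -0.5 -0.3] w 0.0704 q [-0.54  0.14  1.69 -0.    1.31  0.79]
units [3.52 0.01 0.01]
turn units (about tool x down => minus) 0.0
```

View pics/w2.png

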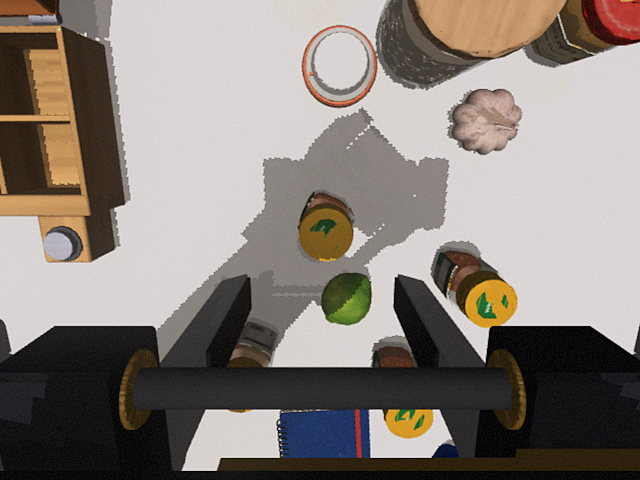

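The wrist view shows jar A at (326,235), clear between the fingers' path. Jars B (491,302) and C (409,423) are seen, and D is half behind the left finger.

```bash
python3 -m jog '.5 .04 .02 0;.9 0 0 0;.9 0 0 0;.7 0 0 0;.4 0 0 0;.12 0 0 0;0 0 0 0' .5 20; python3 -m jog '0 0 0 0;0 0 0 0;0 0 0 0;0 0 0 0;0 0 0 0;-.2 0 0 0;-.6 0 0 0;-.9 0 0 0;-.9 0 0 0;-.9 0 0 0;-.4 0 0 0;0 0 0 0' -.6 20
python3 - <<'E'
from caddy import *
p=CELL[6].copy(); p[2]=.067; plan(p,YAW-np.pi/2)
E
```

```text
time: 13.2
tcp_pos: [0.5666, -0.2097, 0.0605]
tcp_rot: [0.556, 0.437, 0.555, -0.437]
contact_force: [0.2, 0.4, 0.3]
width: 0.0705
time: 14.4
tcp_pos: [0.5671, -0.2098, 0.2181]
tcp_rot: [0.558, 0.437, 0.554, -0.437]
contact_force: [0.9, -0.9, -1.2]
width: 0.0453
t 14.4 tcp [ 0.5671 -0.2098  0.2181] toolx [ 0.004 -0.003 -1.   ] toolz [ 0.236 -0.972  0.003] f [ 0.9 -0.9 -1.2] w 0.0453 q [-0.54  0.13  1.67 -0.    1.34  0.79]
units [ 3.77  2.87 -5.84]
turn units (about tool x down => minus) -0.0
```

Run:
```python
from caddy import *
c=cam('wrist'); a=c['color'].copy(); print(manip.state()['width'])
d=cam('scene'); u,v=map(int,proj(d,manip.state()['tcp_pos'])); print(u,v)
s=cv2.resize(d['color'][max(v-75,0):v+75,u-75:u+75],(480,480),interpolation=cv2.INTER_CUBIC)
save(np.hstack([cv2.resize(a[:,160:480],(320,480)),s]),'g1')
```

```text
0.04535802889316881
351 181
```

View pics/g1.png

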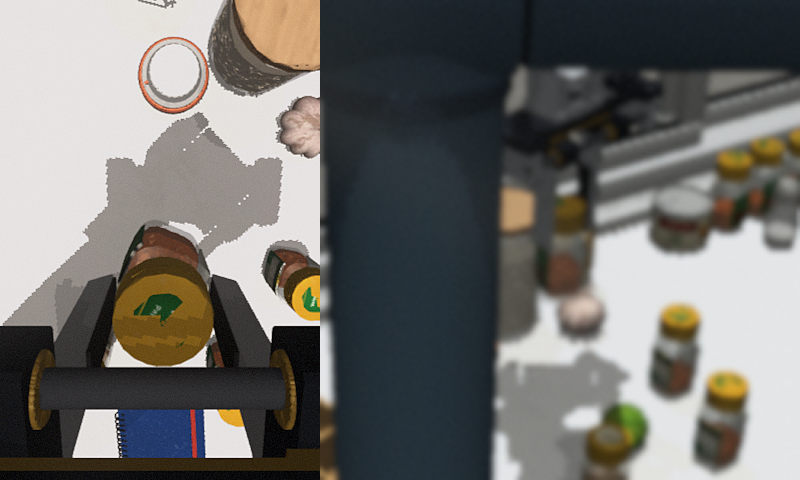

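The jar is held upright between the fingers, with its cap at (162,310) in the picture.

```bash
python3 -m jog '0 .2 -.42 0;0 .41 -.83 0;0 .41 -.83 0;0 .41 -.83 0;0 .41 -.83 0;0 .41 -.83 0;0 .41 -.83 0;0 .21 -.44 0;0 0 0 0;0 0 0 0'
python3 - <<'E'
from caddy import *
p=CELL[6].copy(); p[2]=.067; plan(p,YAW-np.pi/2)
E
```

```text
time: 15.5
tcp_pos: [0.6212, 0.0458, 0.2136]
tcp_rot: [0.555, 0.436, 0.557, -0.437]
contact_force: [0.1, 0.1, -1.9]
width: 0.045
t 15.5 tcp [0.6212 0.0458 0.2136] toolx [-0.003  0.    -1.   ] toolz [ 0.238 -0.971 -0.001] f [ 0.1  0.1 -1.9] w 0.045 q [-0.11  0.18  1.62 -0.    1.35  1.22]
units [3.66 0.07 0.07]
turn units (about tool x down => minus) 0.01
```

```bash
python3 -m jog '.4 .05 .07 0;.8 0 0 0;.8 0 0 0;.7 0 0 0;.4 0 0 0;.25 0 0 0;.15 0 0 0;0 0 0 0'; python3 -m jog '.05 0 0 0;.05 0 0 0;.03 0 0 0;0 0 0 0;0 0 0 0'
```

```text
time: 16.3
tcp_pos: [0.625, 0.0425, 0.0754]
tcp_rot: [0.556, 0.437, 0.556, -0.437]
contact_force: [-0.6, 0.3, -0.8]
width: 0.0454
time: 16.8
tcp_pos: [0.625, 0.0428, 0.0705]
tcp_rot: [0.556, 0.437, 0.556, -0.437]
contact_force: [0.1, 0.2, -1.5]
width: 0.0451
```

```bash
python3 -m jog '.05 0 0 0;.05 0 0 0;0 0 0 0;0 0 0 0'; python3 -m jog '0.02 0 0 0;0 0 0 0;0 0 0 0;0 0 0 0' .2; python3 -m jog '-.3 0 0 0;-.8 0 0 0;-.9 0 0 0;-.9 0 0 0;-.7 0 0 0;0 -.4 .5 0;0 -.4 .5 0;0 -.6 .8 0;0 -.6 .8 0;0 -.6 .8 0;0 -.5 .4 0'
python3 - <<'E'
from caddy import *
jars(); plan((.415,-.1688,.06),YAW-np.pi/2)
E
```

```text
time: 17.2
tcp_pos: [0.625, 0.0428, 0.0664]
tcp_rot: [0.556, 0.437, 0.556, -0.437]
contact_force: [-0.6, 0.6, 0.3]
width: 0.0448
time: 17.6
tcp_pos: [0.6249, 0.0427, 0.0655]
tcp_rot: [0.556, 0.437, 0.556, -0.437]
contact_force: [-0.2, 0.1, -0.6]
width: 0.0564
time: 18.7
tcp_pos: [0.5397, -0.1366, 0.2106]
tcp_rot: [0.556, 0.437, 0.555, -0.437]
contact_force: [-1.6, -0.5, 0.0]
width: 0.0563
yel [77.6 49.4] [  47   15   62   67 2850] bbox [0.6308 0.0584 0.096 ]
yel [577.1 288.8] [ 551  266   52   48 1555] bbox [ 0.5454 -0.3468  0.096 ]
yel [327.6 362.3] [307 356  41  12 288] bbox [ 0.4353 -0.1668  0.096 ]
yel [161.4 406.4] [158 385  13  44 200] bbox [ 0.3592 -0.0388  0.096 ]
yel [482.8 408. ] [477 386  10  43 162] bbox [ 0.4235 -0.3089  0.096 ]
t 18.75 tcp [ 0.5382 -0.1382  0.2105] toolx [-0.    -0.002 -1.   ] toolz [ 0.233 -0.973  0.002] f [ 0.7 -1.7 -0.4] w 0.0566 q [-0.45  0.02  1.8  -0.    1.32  0.88]
units [ 3.76 -3.17  0.02]
turn units (about tool x down => minus) -0.04
```

```bash
python3 -m jog '0 -.5 0 0;0 -.9 0 0;0 -.9 0 0;0 -.7 0 0;0 -.1 0 0;0 0 0 0;0 0 0 0' .5
python3 - <<'E'
from caddy import *
jars();c=jars('top'); save(c['color'],'t3',(150,130,480,300),2.4); plan((.415,-.1688,.06),YAW-np.pi/2)
for k in CELL: print(k,np.round(proj(c,CELL[k]+[0,0,.096]),1),)
E
```

```text
time: 19.45
tcp_pos: [0.4208, -0.1635, 0.2101]
tcp_rot: [0.556, 0.437, 0.556, -0.437]
contact_force: [-0.3, -0.2, -0.3]
width: 0.0707
yel [607.6 133.4] [ 579  106   57   57 2101] bbox [ 0.5447 -0.3471  0.096 ]
yel [329.8 239.7] [ 305  215   51   51 1204] bbox [ 0.42   -0.1707  0.096 ]
yel [510.  270.9] [ 485  246   51   49 1667] bbox [ 0.43   -0.3153  0.096 ]
yel [122.6 405.3] [119 384  12  45 186] bbox [ 0.2328 -0.0326  0.096 ]
yel [554.3 123. ] [546 115  17  16 161] bbox [ 0.7857 -0.6683  0.096 ]
yel [578.6 124.6] [570 117  18  16 188] bbox [ 0.78   -0.7266  0.096 ]
yel [599.6 123.9] [593 116  16  15  74] bbox [ 0.7831 -0.7797  0.096 ]
yel [530. 126.] [522 119  18  15 180] bbox [ 0.7775 -0.6113  0.096 ]
yel [252.7 188.3] [244 179  18  19 238] bbox [0.631  0.0564 0.096 ]
yel [200.8 204.1] [192 195  18  18 139] bbox [0.5946 0.1789 0.096 ]
yel [424.9 222.9] [416 215  18  17 197] bbox [ 0.5424 -0.3467  0.096 ]
yel [138.7 267.6] [124 258  30  21 449] bbox [0.4429 0.3191 0.096 ]
yel [412.9 272.4] [405 264  17  18 208] bbox [ 0.4264 -0.3154  0.096 ]
yel [351.2 282.9] [345 279  13   7  43] bbox [ 0.4058 -0.1721  0.096 ]
t 19.55 tcp [ 0.4207 -0.1634  0.2097] toolx [ 0. -0. -1.] toolz [ 0.237 -0.971  0.   ] f [-0.1  0.1  0.5] w 0.0703 q [-0.62 -0.25  2.04  0.    1.35  0.71]
units [ 3.74 -0.17  0.1 ]
turn units (about tool x down => minus) 0.0
1 [206.1 229.9]
2 [235.  222.7]
3 [263.7 215.5]
4 [200.3 204.3]
5 [229.  197.2]
6 [257.5 190.2]
```

View pics/t3.png

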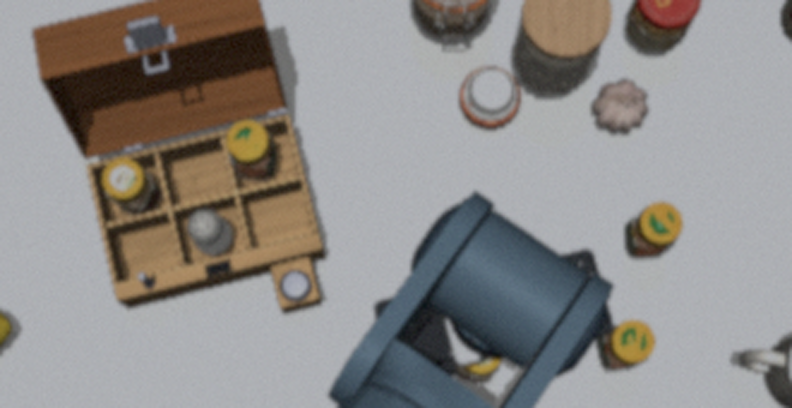

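Jar A's cap in cell 6 sits about 13 mm towards +y, at (252.7,188.3) against (257.5,190.2) expected. I'll inspect from above before going on, because it may be leaning.

```bash
python3 -m jog '0 .5 -.35 0;0 .8 -.6 0;0 .8 -.6 0;0 .8 -.6 0;0 .8 -.6 0;0 .8 -.6 0;0 .6 -.4 0;0 .3 -.25 0;0 0 0 0;0 0 0 0' .5
python3 - <<'E'
from caddy import *
c=jars(); save(c['color'],'w4',(160,60,480,420),1.6); print(manip.state()['tcp_pos'],proj(c,CELL[6]),proj(c,CELL[6]+[0,0,.096]))
d=cam('scene'); print([(ce,s) for ce,s in blobs(d['color'],(16,110,60),(34,255,255),10)],proj(d,CELL[6]+[0,0,.086]))
E
```

```text
time: 20.55
tcp_pos: [0.5915, 0.0427, 0.2091]
tcp_rot: [0.556, 0.437, 0.556, -0.437]
contact_force: [0.1, 0.1, -0.1]
width: 0.0704
yel [316.5 185.6] [ 288  157   57   56 2227] bbox [0.6298 0.0561 0.096 ]
yel [145.9 194.1] [ 119  167   54   57 1459] bbox [0.5919 0.1788 0.096 ]
yel [217.6 208.2] [204 174  47  51 227] bbox [0.6034 0.1188 0.096 ]
yel [337.3 236.7] [316 229  39  17 293] bbox [0.594  0.0325 0.096 ]
yel [194.3 256.9] [171 248  40  20 316] bbox [0.5512 0.1384 0.096 ]
yel [ 14.1 286.5] [   0  261   37   52 1335] bbox [0.4947 0.2685 0.096 ]
yel [124.1 399.4] [119 363  16  67 357] bbox [0.4143 0.1728 0.096 ]
yel [520.2 399.1] [512 365  14  65 338] bbox [ 0.4934 -0.1565  0.096 ]
[0.59136852 0.04231098 0.20924496] (np.float64(328.1074691810117), np.float64(183.37874265929725)) (np.float64(330.11090404502687), np.float64(197.07015385154355))
[(array([516.9, 141.3]), array([508, 132,  19,  19, 175], dtype=int32)), (array([417.5, 152.8]), array([400, 144,  38,  18, 263], dtype=int32)), (array([352.9, 180.2]), array([346, 177,  15,   7,  64], dtype=int32)), (array([388. , 206.3]), ar
[... 567 characters left out ...]
7, 270.4]), array([ 63, 267,  21,   8,  40], dtype=int32)), (array([ 41.5, 281.2]), array([ 38, 280,   8,   4,  13], dtype=int32)), (array([  9.8, 284.5]), array([  7, 283,   7,   4,  13], dtype=int32)), (array([ 19.8, 286.1]), array([  3, 282,  31,  13,  88], dtype=int32)), (array([195.3, 316.9]), array([182, 306,  27,  22, 427], dtype=int32)), (array([132.9, 324.2]), array([ 76, 312,  85,  33, 354], dtype=int32)), (array([ 57.3, 349.4]), array([ 40, 344,  35,  12,  68], dtype=int32)), (array([ 41.2, 450.7]), array([ 39, 447,   6,   9,  12], dtype=int32)), (array([ 19.2, 469. ]), array([ 14, 466,  13,   7,  21], dtype=int32))] (np.float64(269.07654933113326), np.float64(228.63685977279457))
```

View pics/w4.png

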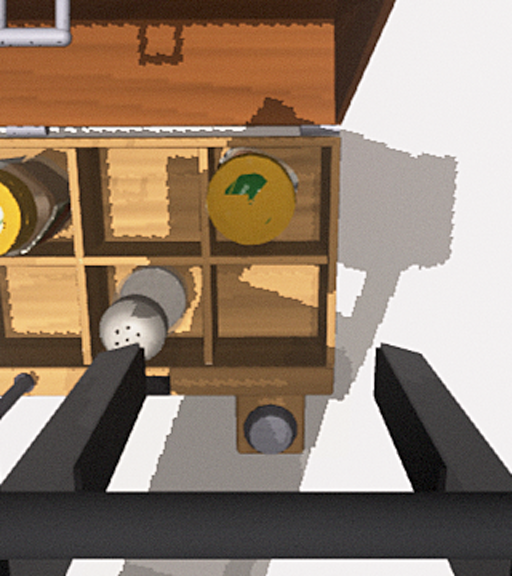

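```bash
python3 -m jog '0 -.5 .4 0;0 -.8 .6 0;0 -.8 .6 0;0 -.8 .6 0;0 -.8 .6 0;0 -.8 .6 0;0 -.7 .5 0;0 -.29 .23 0;0 0 0 0;0 0 0 0' .5
python3 - <<'E'
from caddy import *
t=cam('top');d=cam('scene')
def P(c): return np.array([[c['fx'],0,c['cx']],[0,c['fy'],c['cy']],[0,0,1]])@c['extrinsics'][:3]
X=cv2.triangulatePoints(P(t),P(d),np.array([252.7,188.3]),np.array([264.4,227.8])); X=X[:3,0]/X[3]; print('cap A',X,local(X))
X=cv2.triangulatePoints(P(t),P(d),np.array([200.8,204.1]),np.array([0.,0])) if 0 else 0
jars(); plan((.4175,-.170,.03),YAW-np.pi/2)
E
```

```text
time: 21.65
tcp_pos: [0.4173, -0.1697, 0.2096]
tcp_rot: [0.556, 0.438, 0.555, -0.437]
contact_force: [-0.5, -0.2, 0.3]
width: 0.0705
cap A [0.63041959 0.0560738  0.09545738] [ 0.04066742 -0.05872868  0.09545738]
yel [603.1 127.2] [ 574   99   58   58 2142] bbox [ 0.5449 -0.347   0.096 ]
yel [323.9 234.4] [ 299  210   51   51 1217] bbox [ 0.4198 -0.1706  0.096 ]
yel [505.3 266. ] [ 480  241   51   50 1691] bbox [ 0.4296 -0.3152  0.096 ]
yel [121.9 401.5] [119 385   7  32 150] bbox [ 0.235  -0.0355  0.096 ]
t 21.8 tcp [ 0.4179 -0.1689  0.2095] toolx [ 0.  0. -1.] toolz [ 0.237 -0.971 -0.   ] f [0.3 0.8 0.5] w 0.0706 q [-0.64 -0.25  2.04  0.    1.35  0.69]
units [ 4.49 -0.02  0.03]
turn units (about tool x down => minus) 0.01
```

Triangulation puts A's cap at z 0.095, so it stands upright against the divider corner. The likely cause is that it was gripped slightly tilted. From here I'll centre each jar with a low squeeze first, then regrip at the cap.

```bash
python3 -m jog '.5 0 .03 0;.9 0 0 0;.9 0 0 0;.9 0 0 0;.8 0 0 0;.4 0 0 0;.09 0 0 0;0 0 0 0;0 0 0 0' .5 5; python3 -m jog '0 0 0 0;0 0 0 0;0 0 0 0;0 0 0 0;0 0 0 0;0 0 0 0;0 0 0 0' -.6 5;  python3 -m jog '0 0 0 0;0 0 0 0;-.2 0 0 0;-.4 0 0 0;-.18 0 0 0;0 0 0 0' 0.04 5; python3 -m jog '0 0 0 0;0 0 0 0;0 0 0 0;0 0 0 0;-.2 0 0 0;-.6 0 0 0;-.9 0 0 0;-.9 0 0 0;-.9 0 0 0;-.4 0 0 0;0 0 0 0' -.6 20
python3 - <<'E'
from caddy import *
p=CELL[3].copy(); p[2]=.067; plan(p,YAW-np.pi/2)
E
```

```text
time: 22.7
tcp_pos: [0.4189, -0.171, 0.031]
tcp_rot: [0.557, 0.437, 0.555, -0.437]
contact_force: [0.7, -0.2, -0.1]
width: 0.0704
time: 23.4
tcp_pos: [0.4181, -0.1708, 0.0303]
tcp_rot: [0.556, 0.437, 0.556, -0.437]
contact_force: [-1.0, 1.1, 5.8]
width: 0.0461
time: 24.0
tcp_pos: [0.4187, -0.1713, 0.0624]
tcp_rot: [0.557, 0.437, 0.555, -0.437]
contact_force: [-0.3, 0.1, 0.2]
width: 0.0487
time: 25.1
tcp_pos: [0.4188, -0.1713, 0.2194]
tcp_rot: [0.558, 0.437, 0.554, -0.437]
contact_force: [-0.4, 0.1, -2.7]
width: 0.0452
t 25.1 tcp [ 0.4188 -0.1713  0.2194] toolx [ 0.004 -0.003 -1.   ] toolz [ 0.237 -0.972  0.003] f [-0.4  0.1 -2.7] w 0.0452 q [-0.64 -0.26  2.03  0.    1.36  0.69]
units [ 3.81  4.67 -4.03]
turn units (about tool x down => minus) -0.0
```

Run:
```python
from caddy import *
c=cam('wrist'); a=c['color'][100:440,160:480]
d=cam('scene'); u,v=map(int,proj(d,manip.state()['tcp_pos'])); print(u,v)
s=cv2.resize(d['color'][v-60:v+60,u-60:u+60],(340,340),interpolation=cv2.INTER_CUBIC)
save(np.hstack([a,s]),'g2')
p=manip.state()['tcp_pos']
for dz in(.036,-.06): print(proj(c,p+[0,0,dz]))
```

```text
369 209
(np.float64(317.3936568888577), np.float64(324.57513337859115))
(np.float64(318.5630666834063), np.float64(257.52819198144783))
```

View pics/g2.png

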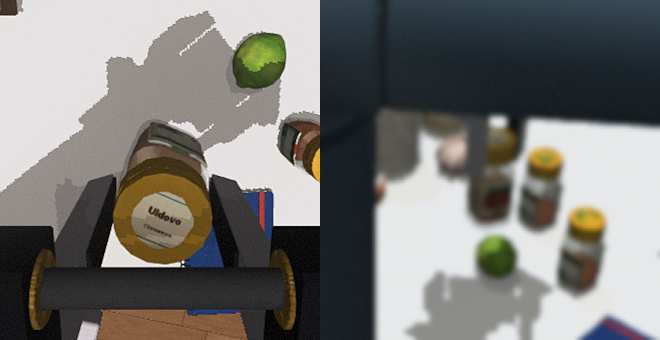

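Run:
```python
from caddy import *
c=cam('wrist'); im=c['color']; M=rot(); p=manip.state()['tcp_pos']
hsv=cv2.cvtColor(im,cv2.COLOR_RGB2HSV); m=cv2.inRange(hsv,(14,100,60),(34,255,255)); m[:,:260]=0;m[:,390:]=0;m[:240]=0;m[380:]=0
pts=cv2.findNonZero(cv2.morphologyEx(m,cv2.MORPH_OPEN,np.ones((3,3)))); print(cv2.boundingRect(pts), cv2.minEnclosingCircle(pts))
for u,v in((272,312),(372,312),(322,360),(323,312)):
    print((u,v),(M.T@(ray(c,u,v,p[2]+.036)-p)).round(4))
for u,v in((335,235),(300,222),(365,240),(335,222)): print('foot',(u,v),(M.T@(ray(c,u,v,p[2]-.06)-p)).round(4))
E=c['extrinsics'];print('cam pos in tool',(M.T@(-E[:3,:3].T@E[:3,3]-p)).round(4),c['fx'],'axis',(M.T@E[2,:3]).round(3))
save(im,'g3',(260,200,400,390),4)
```

```text
(272, 256, 100, 108) ((322.6648254394531, 309.6425476074219), 53.69343948364258)
(272, 312) [-0.036   0.0059 -0.0192]
(372, 312) [-0.0361  0.0059  0.0207]
(322, 360) [-0.036  -0.0155  0.0007]
(323, 312) [-0.036   0.0059  0.0012]
foot (335, 235) [0.0599 0.0146 0.0091]
foot (300, 222) [ 0.06    0.023  -0.0129]
foot (365, 240) [0.0599 0.0113 0.0282]
foot (335, 222) [0.0599 0.023  0.009 ]
cam pos in tool [-0.1788  0.0715  0.0006] 387.82975414841616 axis [ 0.969 -0.248  0.001]
```

View pics/g3.png

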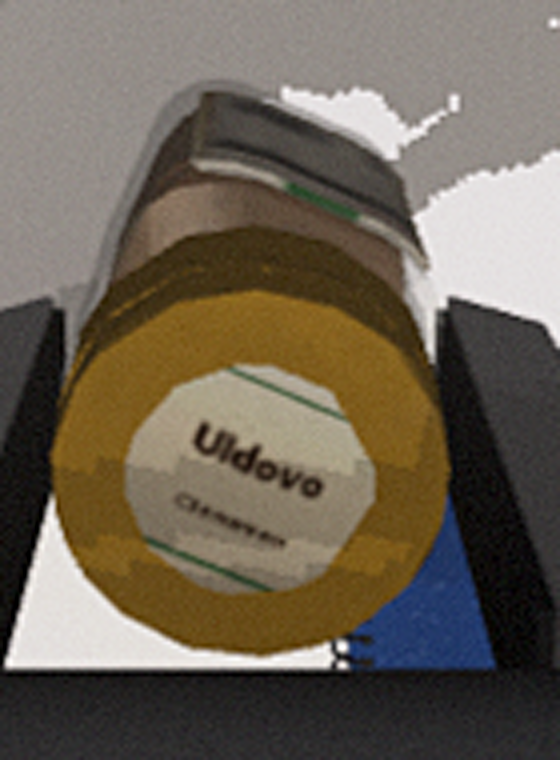

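The jar is held with about 3° of tilt: cap centred within 1 mm, foot about 5 mm towards −y. That fits the cell's ±11 mm clearance, so I place it in cell 3 with a small offset.

```bash
python3 -m jog '0 .3 -.3 0;0 .7 -.6 0;0 .7 -.6 0;0 .7 -.6 0;0 .7 -.6 0;0 .7 -.6 0;0 .6 -.55 0;0 .25 -.3 0;0 0 0 0;0 0 0 0'
python3 - <<'E'
from caddy import *
p=CELL[3].copy(); p[2]=.067; plan(p,YAW-np.pi/2)
E
```

```text
time: 26.25
tcp_pos: [0.5584, 0.0341, 0.2159]
tcp_rot: [0.555, 0.436, 0.557, -0.438]
contact_force: [-0.9, 0.3, -2.2]
width: 0.045
t 26.25 tcp [0.5584 0.0341 0.2159] toolx [-0.002 -0.    -1.   ] toolz [ 0.236 -0.972 -0.   ] f [-0.9  0.3 -2.2] w 0.045 q [-0.14  0.03  1.78 -0.    1.34  1.19]
units [3.72 0.09 0.15]
turn units (about tool x down => minus) -0.0
```

```bash
python3 -m jog '.4 .04 .05 0;.8 0 0 0;.8 0 0 0;.7 0 0 0;.4 0 0 0;.25 0 0 0;.15 0 0 0;.1 0 0 0;.06 0 0 0;.04 0 0 0;0 0 0 0'; python3 -m jog '.04 0 0 0;.04 0 0 0;0 0 0 0;0 0 0 0' ; python3 -m jog '0 0 0 0;0 0 0 0;0 0 0 0;0 0 0 0' .2; python3 -m jog '-.2 0 0 0;-.6 0 0 0;-.9 0 0 0;-.9 0 0 0;-.8 0 0 0;-.3 -.3 .5 0;0 -.3 .9 0;0 -.3 .9 0;0 -.3 .9 0;0 -.3 .9 0;0 -.3 .9 0;0 -.3 .9 0'
python3 - <<'E'
from caddy import *
c=jars(); plan((.4268,-.3155,.03),YAW-np.pi/2)
E
```

```text
time: 27.35
tcp_pos: [0.5617, 0.0331, 0.0695]
tcp_rot: [0.556, 0.437, 0.556, -0.437]
contact_force: [0.2, 0.1, -2.1]
width: 0.0454
time: 27.75
tcp_pos: [0.5622, 0.0331, 0.0674]
tcp_rot: [0.556, 0.437, 0.556, -0.437]
contact_force: [-1.6, 1.0, 5.7]
width: 0.0455
time: 28.15
tcp_pos: [0.5613, 0.0331, 0.0658]
tcp_rot: [0.556, 0.437, 0.556, -0.437]
contact_force: [0.3, 0.8, 0.3]
width: 0.0564
time: 29.35
tcp_pos: [0.5353, -0.2177, 0.2146]
tcp_rot: [0.556, 0.437, 0.556, -0.437]
contact_force: [0.5, 0.2, -0.5]
width: 0.0563
yel [ 10.1 123.3] [  0  94  22  56 682] bbox [0.565  0.0234 0.096 ]
yel [482.4 260.1] [ 456  237   52   48 1579] bbox [ 0.5456 -0.347   0.096 ]
yel [161.2 405.6] [158 385   9  42 167] bbox [ 0.3516 -0.1171  0.096 ]
t 29.4 tcp [ 0.5348 -0.2226  0.2146] toolx [ 0.001 -0.004 -1.   ] toolz [ 0.232 -0.973  0.004] f [-2.3 -3.9  0.7] w 0.0563 q [-0.59  0.07  1.74 -0.    1.33  0.75]
units [ 4.62 -3.16  1.62]
turn units (about tool x down => minus) -0.05
```

```bash
python3 -m jog '0 -.5 .3 0;0 -.9 .5 0;0 -.9 .5 0;0 -.6 .25 0;0 -.1 .05 0;0 0 0 0;0 0 0 0' .5
python3 - <<'E'
from caddy import *
jars();print('top');c=jars('top'); plan((.4283,-.3155,.03),YAW-np.pi/2)
print(np.round(proj(c,CELL[3]+[0,0,.096]),1))
E
```

```text
time: 30.1
tcp_pos: [0.4348, -0.3061, 0.2141]
tcp_rot: [0.556, 0.437, 0.556, -0.437]
contact_force: [0.2, -0.4, -0.4]
width: 0.0704
yel [414.3 104.8] [ 386   77   56   59 2136] bbox [ 0.5444 -0.348   0.096 ]
yel [332.3 245.3] [ 308  220   51   50 1507] bbox [ 0.43   -0.3167  0.096 ]
yel [122.8 403.4] [119 376  11  53 247] bbox [ 0.247  -0.1727  0.096 ]
top
yel [554.4 123. ] [546 115  17  16 165] bbox [ 0.7857 -0.6683  0.096 ]
yel [578.7 124.6] [570 117  18  16 190] bbox [ 0.78   -0.7266  0.096 ]
yel [599.5 123.9] [593 116  16  15  75] bbox [ 0.7831 -0.7797  0.096 ]
yel [529.9 126.1] [522 119  18  15 186] bbox [ 0.7775 -0.6113  0.096 ]
yel [252.7 188.2] [244 179  18  19 239] bbox [0.631  0.0564 0.096 ]
yel [200.8 204.1] [192 196  19  17 141] bbox [0.5934 0.1777 0.096 ]
yel [262.  215.9] [253 207  19  18 153] bbox [0.5642 0.0336 0.096 ]
yel [138.8 267.7] [124 258  30  21 449] bbox [0.4429 0.3191 0.096 ]
t 30.2 tcp [ 0.4349 -0.3059  0.2139] toolx [ 0.  0. -1.] toolz [ 0.238 -0.971 -0.   ] f [ 0.3  0.9 -0.5] w 0.0705 q [-0.83 -0.04  1.85  0.    1.33  0.5 ]
units [ 4.6  -0.22  0.2 ]
turn units (about tool x down => minus) 0.01
[263.7 215.5]
```

```bash
python3 -m jog '.5 -.2 .21 0;.9 0 0 0;.9 0 0 0;.9 0 0 0;.8 0 0 0;.4 0 0 0;.2 0 0 0;0 0 0 0;0 0 0 0' .5 5; python3 -m jog '0 0 0 0;0 0 0 0;0 0 0 0;0 0 0 0;0 0 0 0;0 0 0 0' -.6 5;  python3 -m jog '0 0 0 0;0 0 0 0;-.2 0 0 0;-.4 0 0 0;-.2 0 0 0;0 0 0 0' 0.04 5; python3 -m jog '0 0 0 0;0 0 0 0;0 0 0 0;0 0 0 0;-.2 0 0 0;-.6 0 0 0;-.9 0 0 0;-.9 0 0 0;-.9 0 0 0;-.4 0 0 0;0 0 0 0' -.6 20
python3 - <<'E'
from caddy import *
jars(); p=CELL[5].copy(); p[2]=.067; plan(p,YAW-np.pi/2)
E
```

```text
time: 31.1
tcp_pos: [0.4292, -0.3171, 0.0308]
tcp_rot: [0.557, 0.437, 0.556, -0.437]
contact_force: [1.0, -0.1, 0.1]
width: 0.0703
time: 31.7
tcp_pos: [0.4284, -0.3168, 0.0302]
tcp_rot: [0.556, 0.437, 0.556, -0.437]
contact_force: [-0.2, 0.3, 3.6]
width: 0.0416
time: 32.3
tcp_pos: [0.4291, -0.3176, 0.0635]
tcp_rot: [0.557, 0.437, 0.555, -0.437]
contact_force: [0.3, -0.2, -0.5]
width: 0.0486
time: 33.4
tcp_pos: [0.4293, -0.3177, 0.2209]
tcp_rot: [0.558, 0.437, 0.554, -0.437]
contact_force: [0.7, -0.8, -1.7]
width: 0.0411
yel [398.   94.5] [ 370   67   55   58 2066] bbox [ 0.5444 -0.3478  0.096 ]
yel [322.3 319.5] [ 273  274  100   92 5576] bbox [ 0.3571 -0.3368  0.096 ]
yel [314.2 313.9] [304 304  17  18 164] bbox [ 0.3613 -0.3267  0.096 ]
yel [440.4 401.5] [436 372   9  57 248] bbox [ 0.3052 -0.4585  0.096 ]
yel [203.7 402.9] [200 376  12  54 275] bbox [ 0.2536 -0.2537  0.096 ]
t 33.45 tcp [ 0.4284 -0.3168  0.2185] toolx [ 0.001 -0.001 -1.   ] toolz [ 0.236 -0.972  0.001] f [ 0.4 -0.5 -2. ] w 0.0411 q [-0.85 -0.04  1.84 -0.    1.34  0.48]
units [ 3.78  6.88 -9.34]
turn units (about tool x down => minus) -0.0
```

Width 0.0411 shows this jar is held straight. On to cell 5.

```bash
python3 -m jog '0 .3 -.4 0;0 .65 -.85 0;0 .65 -.9 0;0 .65 -.9 0;0 .65 -.9 0;0 .65 -.9 0;0 .65 -.9 0;0 .65 -.9 0;0 .65 -.9 0;0 .65 -.9 0;0 .5 -.6 0;0 .2 -.25 0'; python3 -m jog '0 0 0 0;0 0 0 0'
python3 - <<'E'
from caddy import *
p=CELL[5].copy(); p[2]=.067; plan(p,YAW-np.pi/2)
E
```

```text
time: 34.65
tcp_pos: [0.6057, 0.1121, 0.2149]
tcp_rot: [0.555, 0.435, 0.558, -0.437]
contact_force: [-0.5, -0.1, -1.5]
width: 0.0411
time: 34.85
tcp_pos: [0.6057, 0.1086, 0.2165]
tcp_rot: [0.555, 0.436, 0.556, -0.438]
contact_force: [-1.0, 0.4, -1.8]
width: 0.0411
t 34.85 tcp [0.6057 0.1086 0.2165] toolx [-0.003 -0.001 -1.   ] toolz [ 0.236 -0.972 -0.   ] f [-1.   0.4 -1.8] w 0.0411 q [-0.01  0.16  1.64 -0.    1.35  1.33]
units [ 3.74  0.07 -0.04]
turn units (about tool x down => minus) -0.01
```

```bash
python3 -m jog '.4 .05 -.14 0;.8 0 0 0;.8 0 0 0;.7 0 0 0;.4 0 0 0;.25 0 0 0;.15 0 0 0;.1 0 0 0;.06 0 0 0;.04 0 0 0;0 0 0 0'; python3 -m jog '.04 0 0 0;.04 0 0 0;0 0 0 0;0 0 0 0'
```

```text
time: 35.95
tcp_pos: [0.6075, 0.1155, 0.0703]
tcp_rot: [0.556, 0.437, 0.556, -0.437]
contact_force: [1.0, -0.4, -1.5]
width: 0.0409
time: 36.35
tcp_pos: [0.6077, 0.1155, 0.0676]
tcp_rot: [0.556, 0.437, 0.556, -0.437]
contact_force: [-0.7, 0.5, 3.1]
width: 0.0411
```

Seated (+3 N). Now I release it narrowly, rise and go to B.

```bash
python3 -m jog '0 0 0 0;0 0 0 0;0 0 0 0;0 0 0 0' .04; python3 -m jog '-.2 0 0 0;-.6 0 0 0;-.9 0 0 0;-.9 0 0 0;-.8 0 0 0;-.3 -.2 .5 0;0 -.3 .9 0;0 -.4 1 0;0 -.4 1 0;0 -.4 1 0;0 -.4 1 0;0 -.4 1 0'; python3 -m jog '0 -.4 1 0;0 -.4 1 0;0 -.4 1 0;0 -.3 .9 0;0 -.2 .6 0;0 0 .3 0;0 0 0 0;0 0 0 0' .5 5
python3 - <<'E'
from caddy import *
jars();print('top');c=jars('top'); plan((.5435,-.3475,.03),YAW-np.pi/2)
print(np.round(proj(c,CELL[5]+[0,0,.096]),1))
E
```

```text
time: 36.75
tcp_pos: [0.607, 0.1154, 0.0664]
tcp_rot: [0.556, 0.437, 0.556, -0.437]
contact_force: [0.1, 0.2, -0.2]
width: 0.0485
time: 37.95
tcp_pos: [0.5702, -0.1586, 0.2155]
tcp_rot: [0.556, 0.437, 0.556, -0.437]
contact_force: [-0.3, -0.7, -0.0]
width: 0.0489
time: 38.75
tcp_pos: [0.5502, -0.3585, 0.2147]
tcp_rot: [0.556, 0.437, 0.556, -0.437]
contact_force: [0.7, -0.1, 0.0]
width: 0.0709
yel [308.6 238.1] [ 283  214   50   50 1164] bbox [ 0.5452 -0.3484  0.096 ]
top
yel [554.3 123.1] [546 115  17  16 172] bbox [ 0.7857 -0.6683  0.096 ]
yel [578.4 124.8] [570 117  18  16 198] bbox [ 0.78   -0.7266  0.096 ]
yel [599.3 124.2] [593 116  16  16  78] bbox [ 0.7819 -0.7795  0.096 ]
yel [530.  126.1] [522 119  18  15 191] bbox [ 0.7775 -0.6113  0.096 ]
yel [252.7 188.3] [244 179  18  19 240] bbox [0.631  0.0564 0.096 ]
yel [227.5 197.4] [218 189  19  18 248] bbox [0.6085 0.1165 0.096 ]
yel [200.9 204.1] [192 196  19  17 146] bbox [0.5934 0.1777 0.096 ]
yel [262.  215.9] [253 207  19  19 158] bbox [0.563  0.0336 0.096 ]
yel [138.8 267.7] [124 258  30  21 453] bbox [0.4429 0.3191 0.096 ]
t 38.85 tcp [ 0.5503 -0.3581  0.2148] toolx [ 0.  0. -1.] toolz [ 0.238 -0.971 -0.   ] f [ 0.4  0.3 -1.2] w 0.0706 q [-0.75  0.25  1.53  0.    1.36  0.58]
units [ 4.62 -0.1  -0.3 ]
turn units (about tool x down => minus) 0.01
[229.  197.2]
```

```bash
python3 -m jog '.5 -.09 -.28 0;.9 0 0 0;.9 0 0 0;.9 0 0 0;.8 0 0 0;.4 0 0 0;.22 0 0 0;0 0 0 0;0 0 0 0' .5 5; python3 -m jog '0 0 0 0;0 0 0 0;0 0 0 0;0 0 0 0;0 0 0 0;0 0 0 0' -.6 5;  python3 -m jog '0 0 0 0;0 0 0 0;-.2 0 0 0;-.4 0 0 0;-.2 0 0 0;0 0 0 0' 0.04 5; python3 -m jog '0 0 0 0;0 0 0 0;0 0 0 0;0 0 0 0;-.2 0 0 0;-.6 0 0 0;-.9 0 0 0;-.9 0 0 0;-.9 0 0 0;-.4 0 0 0;0 0 0 0' -.6 20
python3 - <<'E'
from caddy import *
p=CELL[1].copy(); p[2]=.067; plan(p,YAW-np.pi/2)
E
```

```text
time: 39.75
tcp_pos: [0.5448, -0.3502, 0.0316]
tcp_rot: [0.557, 0.437, 0.555, -0.437]
contact_force: [-0.4, 0.6, -0.0]
width: 0.0703
time: 40.35
tcp_pos: [0.5437, -0.3495, 0.0302]
tcp_rot: [0.556, 0.437, 0.556, -0.437]
contact_force: [-1.3, 1.8, 3.4]
width: 0.0429
time: 40.95
tcp_pos: [0.5451, -0.3508, 0.0647]
tcp_rot: [0.558, 0.437, 0.554, -0.437]
contact_force: [-0.1, -0.1, 0.5]
width: 0.049
time: 42.05
tcp_pos: [0.5446, -0.3503, 0.2202]
tcp_rot: [0.558, 0.437, 0.554, -0.437]
contact_force: [-0.6, -0.2, -1.5]
width: 0.0419
t 42.05 tcp [ 0.5446 -0.3503  0.2202] toolx [ 0.003 -0.003 -1.   ] toolz [ 0.236 -0.972  0.004] f [-0.6 -0.2 -1.5] w 0.0419 q [-0.75  0.23  1.55 -0.    1.36  0.59]
units [  3.79   2.67 -12.57]
turn units (about tool x down => minus) -0.0
```

```bash
python3 -m jog '0 .1 -.4 0;0 .2 -.9 0;0 .2 -.95 0;0 .2 -.95 0;0 .2 -.95 0;0 .2 -.95 0;0 .2 -.95 0;0 .2 -.95 0;0 .2 -.95 0;0 .2 -.95 0;0 .2 -.95 0;0 .2 -.95 0'; python3 -m jog '0 .2 -.9 0;0 .17 -.65 0;0 .1 -.22 0;0 0 0 0;0 0 0 0'
python3 - <<'E'
from caddy import *
p=CELL[1].copy(); p[2]=.067; plan(p,YAW-np.pi/2)
c=cam('top');print(local(ray(c,211,247,.1)),local(ray(c,211,247,.06)))
E
```

```text
time: 43.25
tcp_pos: [0.5283, 0.0944, 0.2145]
tcp_rot: [0.554, 0.436, 0.558, -0.438]
contact_force: [0.8, -1.1, -2.5]
width: 0.0417
time: 43.75
tcp_pos: [0.5317, 0.1647, 0.2164]
tcp_rot: [0.555, 0.436, 0.556, -0.438]
contact_force: [-0.1, -1.0, -1.3]
width: 0.0416
t 43.75 tcp [0.5317 0.1647 0.2164] toolx [-0.002 -0.001 -1.   ] toolz [ 0.236 -0.972  0.   ] f [-0.1 -1.  -1.3] w 0.0416 q [ 0.1   0.02  1.79 -0.    1.34  1.43]
units [ 3.74 -0.04  0.03]
turn units (about tool x down => minus) -0.01
[-0.07339261  0.06703981  0.1       ] [-0.0654839   0.07258143  0.06      ]
```

```bash
python3 -m jog '.4 .03 -.03 0;.8 0 0 0;.8 0 0 0;.7 0 0 0;.4 0 0 0;.25 0 0 0;.15 0 0 0;.1 0 0 0;.06 0 0 0;.04 0 0 0;0 0 0 0'; python3 -m jog '.04 0 0 0;.04 0 0 0;0 0 0 0;0 0 0 0'
```

```text
time: 44.9
tcp_pos: [0.5337, 0.1667, 0.0703]
tcp_rot: [0.556, 0.437, 0.556, -0.437]
contact_force: [0.8, 0.2, -1.9]
width: 0.0412
time: 45.3
tcp_pos: [0.5344, 0.1669, 0.0684]
tcp_rot: [0.556, 0.437, 0.556, -0.436]
contact_force: [-2.7, -0.5, 6.8]
width: 0.0415
```

```bash
python3 -m jog '0 0 0 0;0 0 0 0;0 0 0 0;0 0 0 0' .04; python3 -m jog '-.2 0 0 0;-.6 0 0 0;-.9 0 0 0;-.9 0 0 0;-.9 0 0 0;-.9 0 0 0;-.9 0 0 0;-.5 -.3 .7 0;0 -.3 .7 0;0 0 .3 0;0 0 0 0;0 0 0 0' .28 15
python3 - <<'E'
from caddy import *
c=jars(); save(c['color'],'w5'); p=W(.129,0.001,.29); plan(p,YAW-np.pi/2)
E
```

```text
time: 45.7
tcp_pos: [0.5333, 0.1667, 0.0665]
tcp_rot: [0.556, 0.437, 0.556, -0.437]
contact_force: [0.1, 0.7, -0.3]
width: 0.0489
time: 46.9
tcp_pos: [0.526, 0.0953, 0.2981]
tcp_rot: [0.555, 0.437, 0.556, -0.437]
contact_force: [0.4, 1.2, -0.5]
width: 0.0601
yel [389.8 119.5] [ 367   96   46   47 1495] bbox [0.6302 0.0553 0.096 ]
yel [322.3 126.7] [ 300  103   45   47 1351] bbox [0.6092 0.1152 0.096 ]
yel [253.2 126.8] [231 104  45  46 982] bbox [0.5935 0.1781 0.096 ]
yel [252.4 190.2] [ 231  170   43   43 1134] bbox [0.5337 0.1674 0.096 ]
yel [393.3 194.2] [373 174  42  42 835] bbox [0.5631 0.0318 0.096 ]
yel [104.1 216.8] [  72  194   66   46 2215] bbox [0.4741 0.3053 0.096 ]
yel [151.1 405.5] [147 382  13  47 188] bbox [0.2685 0.23   0.096 ]
yel [493.7 401.8] [491 385   7  38 163] bbox [ 0.362  -0.1455  0.096 ]
t 46.95 tcp [0.5259 0.0956 0.298 ] toolx [-0.001  0.    -1.   ] toolz [ 0.237 -0.972 -0.001] f [-0.3  0.2 -0.1] w 0.0602 q [-0.03 -0.09  1.75  0.    1.49  1.3 ]
units [0.19 4.51 0.09]
turn units (about tool x down => minus) 0.0
```

View pics/w5.png

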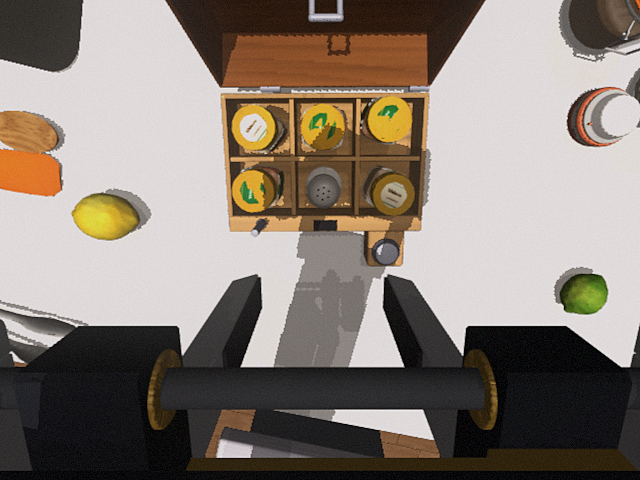

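All six cells are filled and upright, with the pin at the front-left wall (258,228). Next I grip the tab at the stop.

```bash
python3 -m jog '0 .4 0 0;0 .8 0.09 0;0 .9 0 0;0 .9 0 0;0 .8 0 0;0 .55 0 0;0 .2 0 0;0 0 0 0;0 0 0 0' .28 15
python3 - <<'E'
from caddy import *
c=cam('wrist'); save(c['color'],'w6',(160,120,480,440),1.5); plan(W(.130,.0012,.213),YAW-np.pi/2); print(proj(c,tab(1.85)),proj(c,tab(1.85,.186)))
E
```

```text
time: 47.85
tcp_pos: [0.7031, 0.1349, 0.2984]
tcp_rot: [0.556, 0.437, 0.556, -0.437]
contact_force: [-0.1, -0.4, -0.5]
width: 0.0601
t 47.9 tcp [0.7031 0.1347 0.2988] toolx [-0. -0. -1.] toolz [ 0.237 -0.972 -0.   ] f [ 0.2  0.1 -0.5] w 0.0601 q [0.03 0.34 1.27 0.   1.53 1.36]
units [ 2.14  0.   -0.02]
turn units (about tool x down => minus) -0.0
(np.float64(322.21564252698425), np.float64(256.52029220330076)) (np.float64(322.2259724977409), np.float64(256.7866295733017))
```

View pics/w6.png

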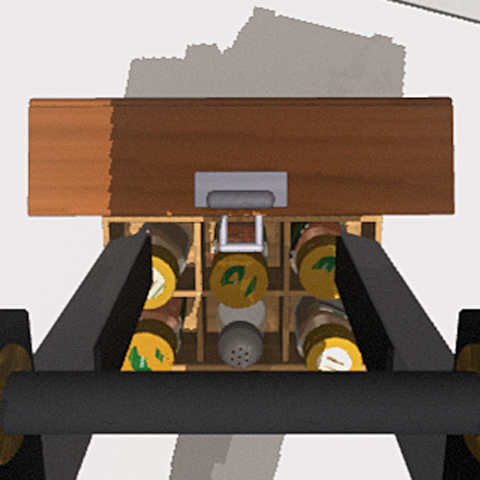

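The tab tip is at (321,253), within 3 mm of the planned grip.

```bash
python3 -m jog '.3 0 -.02 0;.6 0 0 0;.6 0 0 0;.4 0 0 0;.2 0 0 0;.04 0 0 0;0 0 0 0' .28 15; python3 -m jog '0 0 0 0;0 0 0 0;0 0 0 0;0 0 0 0;0 0 0 0;0 0 0 0' -.6 15
python3 - <<'E'
from caddy import *
p=manip.state()['tcp_pos']; l=local(p); print(l, manip.state()['contact_force'])
# pinch point = tcp+[0,0,.013]; keep its radius about the hinge
v=l+[0,0,.013]-[.0705,0,.06]; r=np.hypot(v[0],v[2]); a0=np.arctan2(v[2],-v[0]); print('r',r,'theta',a0-np.arctan2(.008,.172))
N=30; e=1.85-.05; s=0
prev=None
for i in range(N+1):
    a=a0-i*e/N; q=np.array([-r*np.cos(a),r*np.sin(a)])
    if prev is not None: d=(q-prev)/.04; print(i,round(1.85-i*e/N,2),'%.2f %.2f'%(-d[1],d[0]))
    prev=q
E
```

```text
time: 48.6
tcp_pos: [0.704, 0.1352, 0.2138]
tcp_rot: [0.556, 0.437, 0.556, -0.437]
contact_force: [0.3, 0.6, 0.2]
width: 0.06
time: 49.2
tcp_pos: [0.7036, 0.1364, 0.2135]
tcp_rot: [0.556, 0.437, 0.556, -0.436]
contact_force: [-1.1, 5.5, 2.2]
width: 0.0298
[0.13074195 0.00196463 0.21345881] [-1.07553395  5.52848003  2.16370717]
r 0.17702437118386394 theta 1.871557436910185
1 1.79 -0.08 -0.25
2 1.73 -0.07 -0.26
3 1.67 -0.05 -0.26
4 1.61 -0.04 -0.26
5 1.55 -0.02 -0.26
6 1.49 -0.00 -0.27
7 1.43 0.01 -0.27
8 1.37 0.03 -0.26
9 1.31 0.04 -0.26
10 1.25 0.06 -0.26
11 1.19 0.07 -0.25
12 1.13 0.09 -0.25
13 1.07 0.10 -0.24
14 1.01 0.12 -0.24
15 0.95 0.13 -0.23
16 0.89 0.15 -0.22
17 0.83 0.16 -0.21
18 0.77 0.17 -0.20
19 0.71 0.18 -0.19
20 0.65 0.19 -0.18
21 0.59 0.21 -0.17
22 0.53 0.21 -0.16
23 0.47 0.22 -0.14
24 0.41 0.23 -0.13
25 0.35 0.24 -0.12
26 0.29 0.25 -0.10
27 0.23 0.25 -0.09
28 0.17 0.26 -0.07
29 0.11 0.26 -0.05
30 0.05 0.26 -0.04
```

```bash
python3 -m jog '-.04 -.12 0 0;-.04 -.13 0 0;-.07 -.26 0 0;-.05 -.26 0 0;-.04 -.26 0 0;-.02 -.26 0 0;0 -.27 0 0;.01 -.27 0 0;.03 -.26 0 0;.04 -.26 0 0;.06 -.26 0 0'; python3 -m jog '.07 -.25 0 0;.09 -.25 0 0;.1 -.24 0 0;.12 -.24 0 0;.13 -.23 0 0;.15 -.22 0 0;.16 -.21 0 0;.17 -.2 0 0;.18 -.19 0 0;.19 -.18 0 0;0 0 0 0'
python3 - <<'E'
from caddy import *
l=local(manip.state()['tcp_pos'])+[0,0,.013]-[.0705,0,.06]; print(l,np.hypot(l[0],l[2]),np.arctan2(l[2],-l[0])-.046)
E
```

```text
time: 50.3
tcp_pos: [0.6015, 0.1111, 0.2173]
tcp_rot: [0.556, 0.437, 0.556, -0.436]
contact_force: [0.3, 5.7, -2.2]
width: 0.0296
time: 51.4
tcp_pos: [0.5146, 0.0896, 0.1621]
tcp_rot: [0.555, 0.436, 0.557, -0.438]
contact_force: [-2.1, 4.2, 0.5]
width: 0.0303
[-0.13444889  0.00125368  0.11506753] 0.1769662145024145 0.661878137317633
```

```bash
python3 -m jog '.21 -.17 0 0;.21 -.16 0 0;.22 -.14 0 0;.23 -.13 0 0;.24 -.12 0 0;.2 -.09 0 0;.2 -.08 0 0;.2 -.07 0 0;.2 -.06 0 0;0 0 0 0' - 35
python3 - <<'E'
from caddy import *
l=local(manip.state()['tcp_pos'])+[0,0,.013]-[.0705,0,.06]; print(l,np.hypot(l[0],l[2]),np.arctan2(l[2],-l[0])-.046,manip.state()['contact_force'])
E
```

```text
time: 52.4
tcp_pos: [0.4772, 0.0803, 0.0871]
tcp_rot: [0.556, 0.438, 0.556, -0.436]
contact_force: [-1.5, 6.1, 2.3]
width: 0.0297
[-0.17295028  0.00107579  0.04011431] 0.17754142431394568 0.18191132734443782 [-1.51399724  6.14479888  2.31375232]
```

```bash
python3 -m jog '.15 -.04 0 0;.15 -.03 0 0;.15 -.03 0 0;.12 -.02 0 0;.1 0 0 0;.06 0 0 0;0 0 0 0' - 35
python3 - <<'E'
from caddy import *
l=local(manip.state()['tcp_pos'])+[0,0,.013]-[.0705,0,.06]; print(l,np.hypot(l[0],l[2]),np.arctan2(l[2],-l[0])-.046,manip.state()['contact_force'])
E
python3 -m jog '.05 0 0 0;.05 0 0 0;.05 0 0 0;.05 0 0 0;0 0 0 0;0 0 0 0'
```

```text
time: 53.1
tcp_pos: [0.4727, 0.0791, 0.0586]
tcp_rot: [0.556, 0.437, 0.556, -0.437]
contact_force: [-2.1, 5.3, 3.1]
width: 0.0295
[-0.17756173  0.00102123  0.01163632] 0.17794260366208833 0.019440380903953197 [-2.1310581   5.30738314  3.08872527]
time: 53.7
tcp_pos: [0.4724, 0.0791, 0.0515]
tcp_rot: [0.556, 0.437, 0.556, -0.437]
contact_force: [-7.6, 5.2, 12.2]
width: 0.0293
```

```bash
python3 -m jog '.05 0 0 0;.05 0 0 0;0 0 0 0;0 0 0 0'; python3 -m jog '-.1 0 0 0;-.1 0 0 0;-.08 0 0 0;0 0 0 0;0 0 0 0'; python3 -m jog '-.08 0 0 0;0 0 0 0;0 0 0 0'
```

```text
time: 54.1
tcp_pos: [0.4729, 0.0792, 0.0498]
tcp_rot: [0.556, 0.436, 0.557, -0.437]
contact_force: [-14.5, 4.7, 30.2]
width: 0.0294
time: 54.6
tcp_pos: [0.4728, 0.0792, 0.0541]
tcp_rot: [0.557, 0.439, 0.555, -0.436]
contact_force: [16.2, 7.4, -30.6]
width: 0.0297
time: 54.9
tcp_pos: [0.4716, 0.079, 0.0555]
tcp_rot: [0.556, 0.438, 0.555, -0.436]
contact_force: [19.2, 5.4, -40.6]
width: 0.0297
```

It resists a 40 N upward pull, so it is latched. I relax, release, retreat and check.

```bash
python3 -m jog '.1 0 0 0;.08 0 0 0;0 0 0 0'; python3 -m jog '0 0 0 0;0 0 0 0;0 0 0 0;0 0 0 0;-.3 0 0 0;-.7 0 0 0;-.9 0 0 0;-.9 0 0 0;-.9 0 0 0;-.5 -.2 .5 0;0 -.3 1 0;0 -.3 1 0' .28; python3 -m jog '0 -.2 1 0;0 0 1 0;0 0 1 0;0 0 1 0;0 0 1 0;0 0 1 0;0 0 1 0;0 0 1 0;0 0 .7 0;0 0 .3 0;0 0 0 0;0 0 0 0'
python3 - <<'E'
from caddy import *
c=cam('top'); save(c['color'],'end',(100,90,500,330),2); print(manip.state()['tcp_pos'],manip.state()['contact_force'],manip.state()['dq'].round(3)); 
print([(ce,s) for ce,s in blobs(c['color'],(36,100,30),(75,255,255),60)],jars('top') is None)
E
```

```text
time: 55.2
tcp_pos: [0.4717, 0.0789, 0.053]
tcp_rot: [0.555, 0.437, 0.556, -0.437]
contact_force: [-2.7, 4.9, 2.4]
width: 0.0291
time: 56.4
tcp_pos: [0.465, -0.0269, 0.2234]
tcp_rot: [0.558, 0.437, 0.555, -0.436]
contact_force: [0.6, 0.6, -0.0]
width: 0.0602
time: 57.6
tcp_pos: [0.5418, -0.3765, 0.2213]
tcp_rot: [0.556, 0.437, 0.556, -0.437]
contact_force: [-0.6, 0.9, -0.6]
width: 0.06
[ 0.5418557  -0.37621031  0.22135409] [-0.12241488  0.50028792 -0.49395989] [ 0.005 -0.004  0.006 -0.001 -0.    -0.001]
yel [554.4 123.1] [546 115  17  16 168] bbox [ 0.7857 -0.6683  0.096 ]
yel [599.5 123.9] [593 116  16  15  76] bbox [ 0.7831 -0.7797  0.096 ]
yel [530.  126.2] [522 119  17  15 186] bbox [ 0.7775 -0.6101  0.096 ]
yel [578.5 124.8] [570 118  18  15 193] bbox [ 0.7787 -0.7265  0.096 ]
yel [138.8 267.7] [124 258  30  21 449] bbox [0.4429 0.3191 0.096 ]
[(array([376.5, 244.3]), array([372, 240,  12,  12,  63], dtype=int32))] False
```

View pics/end.png

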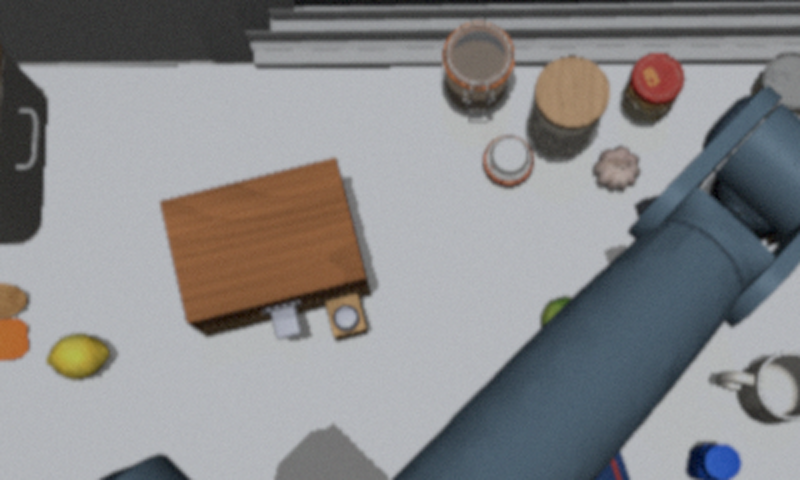

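The lid is shut as at the start, with the tab at (285,320). No jars are left by the lime, and the other things are where they were.

```bash
python3 -c "
from rig import manip
print(manip.close_job())"
```

```text
the job is handed in; nothing more can be done
None
```

The job is done and handed in after about 58 s of robot time. I pressed the button so the lid popped and swung it back to its stop by the tab. The four jars went into cells 6, 3, 5 and 1. I then guided the lid down by the tab and pressed it shut with about 30 N.

**Last checks:**
- **Latch:** it held against a 40 N upward pull. The last top view shows the lid shut and the gripper clear of everything.
- **Inside the caddy:** the wrist view before closing showed all six cells filled and upright, including the salt in cell 2 and the jar already in cell 4. I could not look inside after closing.
- **Worktop:** the tidy row and the lemon measured within 2 mm of their starting places. The garlic, mug and blue look-alike looked unmoved. The lime was half hidden by the arm, but what could be seen of it was in place.

**What did not go cleanly:** the first two jars were gripped slightly tilted (finger opening read 45 mm instead of 42). The first ended up about 10 mm off centre, against the divider in cell 6; its cap height showed it upright. The jar in cell 3 ended up well centred. The top and wrist cameras disagreed by up to 5 mm on jar positions.

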